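# Unload the indexing table and send the tote to the bay

### The job

Unload the moulded housings from the four-nest indexing table into the blue tote: take the housing out of the nest at the open window (if there is one) and put it in the tote before you turn the table, then use the posts to turn the table counter-clockwise to its next click, and go on one click at a time, stopping at each, through all four nests, empty ones too, until the table has made exactly one full turn and rests in its click with the red mark back at the window. Only then push the tote along the rollers until it is fully home against the end wall of the bay. If a housing falls, pick it up and put it in the tote before you turn the table on, and leave the can, the yellow bin and the brush alone.

Things in the scene. Friction and masses are not known exactly. Their poses are not given: they have to be found in the camera images.
- index_table (a joint): Turn of the round aluminium indexing disc (300 mm across, top face 70 mm up) about index_base's z; rad, 0 at the start, grows counter-clockwise seen from above; a full turn reads 6.283. Detents every 1.571: let go before half way it springs back, past it springs on, settling within 0.02 in 1 s. Needs up to 0.55 N m (4 to 5 N at a post). Stops at -1.7 and 8.0.
- index_base: Fixed base of the disc; origin on the bench under the axis, -x to the open side (window, towards the robot). Foot plate 10 mm thick, within x -165 to 185, y +-180 mm. Clear fixed guard plate at height 140 to 144 mm covers x -10 to 180, y +-180 mm on two bars at x 168, y +-168, so only the nest at the window can be reached from above; nests, housings and posts pass below it.
- window (a point): Fixed point on the top face of the disc (70 mm up) at the centre of whichever nest stands at the window: 85 mm from the axis along -x of index_base.
- tote: Loose blue open tote standing on the rollers, 180 (x) by 170 (y) by 70 mm high, walls and floor 5 mm, 0.4 kg; origin at the centre of its underside, z up, its y along the lane. It rolls along the lane with 1 to 3 N.
- lane: Fixed roller lane along its y, from y = -272 to 200 mm; origin on the bench on its centre line. Free steel rollers, tops 40 mm up. Cream side rails, inner faces at x = +-94 mm, 60 mm high. The bay is its -y end: dark side walls 90 mm high (y -260 to -75 mm, same inner faces) and an end wall 100 mm high, inner face at y = -260 mm. The +y end is open.
- bay (a point): Where the tote's origin lies when the tote is home against the bay's end wall: on the rollers (40 mm up), at y = -175 mm of the lane. Axes as the lane's.
- spray_can: Bystander: white can, 60 mm across, 150 mm high; origin at its underside. Leave alone.
- reject_bin: Bystander: yellow open bin 120 x 160 x 70 mm; origin at its underside. Leave alone.
- deburr_brush: Bystander: hand brush lying on the bench, about 200 mm long. Leave alone.
- housing1: Loose off-white moulded housing, starts upright in nest 1, or is absent in some runs. Block 64 (x, radial in the nest) by 44 (y) by 34 mm high with a round boss 30 mm across and 16 mm high on top (50 mm in all), about 90 g; origin at the centre of its underside, z up when upright.
- nest1 (a point): Centre of nest 1 on the disc's top face, 85 mm from the axis; turns with the disc. A nest is a frame of black strips 8 mm high around the housing with 3 mm play a side. Nest 1 is at the window at joint value 0 and again after a full turn; a thin red mark on the rim lies outside it.
- post1 (a point): Top centre (120 mm up) of post 1: upright steel turning post on the disc, 16 mm across, 50 mm high above the disc, 135 mm from the axis, 45 degrees clockwise of nest 1: left of that nest, as the robot sees it, when it is at the window. Drawing it 90 degrees to the right, round the window side, indexes the table one step.
- housing2: Loose off-white moulded housing, same as housing1, starts upright in nest 2, or is absent in some runs. Block 64 (x, radial in the nest) by 44 (y) by 34 mm high with a round boss 30 mm across and 16 mm high on top (50 mm in all), about 90 g; origin at the centre of its underside, z up when upright.
- nest2 (a point): Centre of nest 2 on the disc's top face, 85 mm from the axis; turns with the disc. A nest is a frame of black strips 8 mm high around the housing with 3 mm play a side. It is at the window at joint value 1.571.
- post2 (a point): Top centre (120 mm up) of post 2: upright steel turning post on the disc, 16 mm across, 50 mm high above the disc, 135 mm from the axis, 45 degrees clockwise of nest 2: left of that nest, as the robot sees it, when it is at the window. Drawing it 90 degrees to the right, round the window side, indexes the table one step.
- housing3: Loose off-white moulded housing, same as housing1, starts upright in nest 3, or is absent in some runs. Block 64 (x, radial in the nest) by 44 (y) by 34 mm high with a round boss 30 mm across and 16 mm high on top (50 mm in all), about 90 g; origin at the centre of its underside, z up when upright.
- nest3 (a point): Centre of nest 3 on the disc's top face, 85 mm from the axis; turns with the disc. A nest is a frame of black strips 8 mm high around the housing with 3 mm play a side. It is at the window at joint value 3.142.
- post3 (a point): Top centre (120 mm up) of post 3: upright steel turning post on the disc, 16 mm across, 50 mm high above the disc, 135 mm from the axis, 45 degrees clockwise of nest 3: left of that nest, as the robot sees it, when it is at the window. Drawing it 90 degrees to the right, round the window side, indexes the table one step.
- housing4: Loose off-white moulded housing, same as housing1, starts upright in nest 4, or is absent in some runs. Block 64 (x, radial in the nest) by 44 (y) by 34 mm high with a round boss 30 mm across and 16 mm high on top (50 mm in all), about 90 g; origin at the centre of its underside, z up when upright.
- nest4 (a point): Centre of nest 4 on the disc's top face, 85 mm from the axis; turns with the disc. A nest is a frame of black strips 8 mm high around the housing with 3 mm play a side. It is at the window at joint value 4.712.
- post4 (a point): Top centre (120 mm up) of post 4: upright steel turning post on the disc, 16 mm across, 50 mm high above the disc, 135 mm from the axis, 45 degrees clockwise of nest 4: left of that nest, as the robot sees it, when it is at the window. Drawing it 90 degrees to the right, round the window side, indexes the table one step.

How it is judged:
By the outcome, as a careful person would: the job done as asked, in the order asked, and still so for the second after the job is handed in, with the robot touching nothing.
Of housing1, housing2, housing3, housing4 only 2 to 4 are there at a start; the rules pass over those that are not, and their reading is None.
At some moment in a run one of tote may be knocked a few centimetres aside while the robot is not near it.
Once in a run the grip may slacken for a moment while it holds something.
It also fails if it takes over 210 s, if anything falls off the work surface, if the arm or the gripper's body presses on something with over 40 N, if the wrist force passes 120 N, or if a joint passes its speed limit or range.

### The arm

A 7-joint arm with a two-finger parallel gripper is mounted at the origin on the work surface. World frame = base frame: x ahead of the robot, y to its left, z up, the work surface at z = 0. Lengths are in m, angles in rad, forces in N, time in s.
With the tool pointing down it reaches from about 0.4 to 0.85 m from the base axis. Payload 4.5 kg.
Tool frame: the origin (TCP) lies at the very end of the fingers, on their centre line; the grasp point (between the pads) lies 19 mm behind it (r.grip_depth is the z of the grasp point in the tool frame, in m); z points along the fingers, y is the line along which they close (so a half turn about z gives the same grasp; the last joint's range is limited). The gripper opens to 88 mm and grips with 3 to 60 N. Pads are 18 mm wide; open, the fingers measure 123 mm over their backs; the gripper's body (75 mm by 187 mm) begins 45 mm behind the grasp point.
Start: joints at [1.262, 0.689, -0.195, 1.565, 0.157, 0.902, -0.215], TCP at [0.21, -0.589, 0.239] pointing down, gripper open.
Joint ranges: [-3.01, 3.01], [-0.46, 2.08], [-1.47, 1.51], [0.13, 2.56], [-1, 4.14], [0.04, 2.09], [-2.66, 2.66]. Speed limits (rad/s): [2.57, 2.57, 3.14, 3.14, 3.14, 3.14, 3.14].

### API

Orientations are given as a unit quaternion [x, y, z, w].
In Python, from plant import r gives the robot as it stands.
- The arm moves only by the shell command python3 steer.py [FORCE], which reads ROWS from standard input. ROWS is a JSON list that holds a single list of rows (three levels of brackets), with 1 to 10 rows, each of 7 numbers: the opening from 0.0 (shut) to 1.0 (fully open), then dx, dy, dz in shares of 0.6 m (1.0 is 0.6 m), then a rotation vector rx, ry, rz in fractions of the full range, 1 being pi rad; each row is the pose to reach, as a shift and turn from the pose commanded when the command began, along the tool's axes at that moment; what a row does not reach only later rows make up. A row lasts 1/10 s, in which the tool goes at most 0.05 m and 0.15 rad, less where a joint would pass 70% of its speed; a pose out of reach is approached as far as the arm can. The fingers move at their own pace and stop on an object; FORCE is the grip in N (left out, the last holds). Time passes only in rows, so rows that do not move let the fingers close. It prints the time, the measured TCP pose, the force, the opening and the grip force at its end. No shift or turn number may pass 1 either way. Input that does not fit is refused with a message, and nothing moves.
- r.get_state(): the state, without advancing time (a new reading comes with each control period).
- r.snapshot(name): name is "scene" or "top"; returns the picture (400x640x3 uint8, red, green, blue); there is no depth.
- r.camera_params(name): a dict with "fx", "fy", "cx", "cy" (pixels), "k1" (the pictures are not rectified: a ray, as slopes to the right and down, at radius r is drawn at 1 + k1 r^2 times it, then the intrinsics apply), "rvec" (rotation vector, rad) and "tvec" (3), from world to camera coordinates, as OpenCV has them. Camera axes: x right, y down, z forward; pixel columns grow to the right and rows downward; lengths in m; the calibration is good to about 2 mm. A picture is of the moment at which its call begins. camera_params takes no time and is no camera call.
- r.finish_job(): hands the job in; it is judged then, once.
The state is a dict: "clock": time; "q": joint angles; "qd": joint speeds; "joint_torque": joint torques, N m; "tool_pos": TCP position; "eef_rot": TCP orientation; "contact_force": force on the tool from outside, world axes, zero at the start; "moment": the same for the moment, N m; "opening": opening from 0.0 (shut) to 1.0 (fully open); "finger_force": force on a finger pad.
Only numpy, scipy, OpenCV 4.12 (cv2) and the standard library are available. Lean on these libraries where they do the work, as an engineer would, in place of code of your own. Each camera call takes 0.05 s, during which the arm holds its last target. There are 200 camera calls.

## Working session

There is one attempt and no reset: what is moved stays moved. The work goes in short steps, Python scripts to look and compute and a shell command to move; the robot and the scene stay as the last step left them, time stands still between calls to the robot, and variables do not carry over. Pictures are saved under pics/ and viewed, at most 14 in all, crops included, and the job is handed in when it is done.

```bash
ls; mkdir -p pics; python3 - <<'E'
from plant import r
import cv2
for n in ("scene","top"):
    im=r.snapshot(n); cv2.imwrite(f"pics/{n}0.png",im[:,:,::-1]); print(n,r.camera_params(n))
print(r.get_state(), r.grip_depth)
E
```

```text
pics
plant.py
steer.py
scene {'fx': 417.048816768816, 'fy': 417.048816768816, 'cx': 315.01318091502117, 'cy': 204.15379198668796, 'k1': -0.0671550032231463, 'rvec': array([ 1.26885813,  2.09810987, -1.0719938 ]), 'tvec': array([ 0.23531487, -0.20443465,  1.70902329])}
top {'fx': 405.8634384890049, 'fy': 405.8634384890049, 'cx': 316.52332179922615, 'cy': 204.94235566833, 'k1': -0.1035403985358537, 'rvec': array([ 2.14191651, -2.1297012 ,  0.20992678]), 'tvec': array([0.01204186, 0.57553873, 1.01324588])}
{'clock': 0.1, 'q': array([ 1.26182173,  0.68990691, -0.19450681,  1.5662569 ,  0.15728154,
        0.90246005, -0.21508942]), 'qd': array([-5.15011415e-04, -1.23041159e-03,  5.74300068e-04, -2.77433599e-03,
       -1.08107134e-03,  4.81795004e-05, -5.72162066e-04]), 'joint_torque': array([-3.54800155e-03, -5.28503287e+01, -1.27223242e+00, -1.53838527e+01,
       -5.26853849e-02,  1.89129089e-03,  4.07699440e-05]), 'tool_pos': array([ 0.20983088, -0.58812114,  0.23798113]), 'eef_rot': array([ 9.85343042e-01,  1.70582571e-01, -1.93359619e-04, -7.98732431e-04]), 'contact_force': array([-0.12824273,  0.36834144,  0.08887822]), 'moment': array([-0.0145255 ,  0.00414255,  0.02970554]), 'finger_force': 0.0, 'opening': 1.0033668147459804} -0.0187
```

View pics/scene0.png

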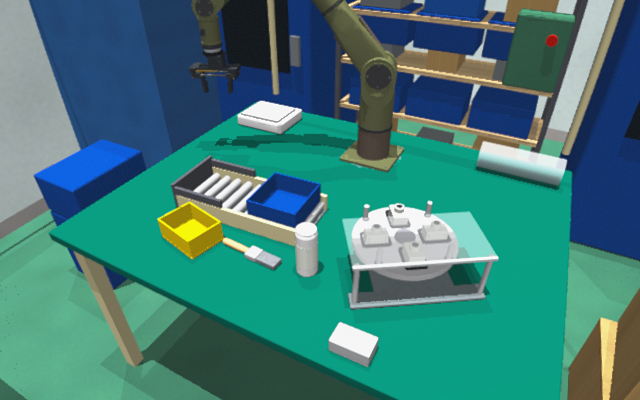

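View pics/top0.png

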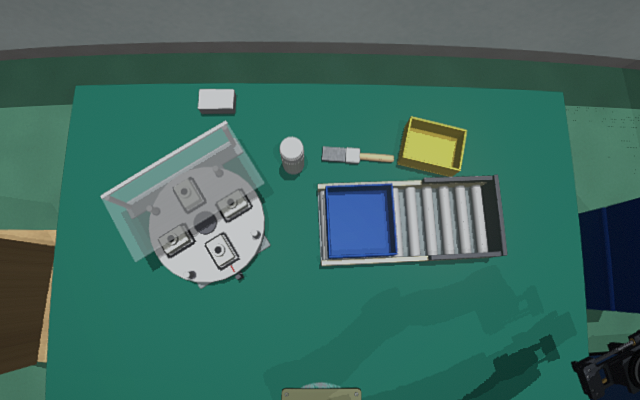

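The top view shows the table hub at about (205,222), the window side toward (233,270), the tote at about (360,222), and the bay end wall at right (500,215). I'll enlarge both areas.

```bash
cat > h.py <<'E'
import numpy as np, cv2
from scipy.spatial.transform import Rotation as R
from plant import r
def cam(n):
    p=r.camera_params(n); K=np.array([[p['fx'],0,p['cx']],[0,p['fy'],p['cy']],[0,0,1]])
    return K,np.array([p['k1'],0,0,0,0.]),np.array(p['rvec']),np.array(p['tvec'])
def pix(n,X):
    K,d,rv,t=cam(n); return cv2.projectPoints(np.array(X,float).reshape(-1,1,3),rv,t,K,d)[0][:,0]
def at(n,uv,z):
    K,d,rv,t=cam(n); u=cv2.undistortPoints(np.array(uv,float).reshape(-1,1,2),K,d)[:,0]
    M=cv2.Rodrigues(rv)[0]; D=np.c_[u,np.ones(len(u))]@M; C=-M.T@t
    return C+D*((np.array(z)-C[2])/D[:,2])[:,None]
def shot(n,f,box=None,s=1):
    im=r.snapshot(n)[:,:,::-1]
    if box: a,b,c,d=box; im=im[b:d,a:c]
    cv2.imwrite(f"pics/{f}.png",cv2.resize(im,None,fx=s,fy=s,interpolation=cv2.INTER_CUBIC)); return im
def go(p,yaw=None):
    """shift in tool axes to world TCP p, and rotvec to tool-down with tool x at yaw"""
    s=r.get_state(); T=R.from_quat(s['eef_rot'])
    out=T.inv().apply(np.array(p)-s['tool_pos'])
    if yaw is not None:
        G=R.from_euler('z',yaw)*R.from_euler('x',np.pi)
        out=np.r_[out,(T.inv()*G).as_rotvec()]
    print(np.round(out,4)); return out
E
python3 - <<'E'
from h import *
im=cv2.imread("pics/top0.png")
cv2.imwrite("pics/topA.png",cv2.resize(im[115:295,95:275],None,fx=3.3,fy=3.3,interpolation=cv2.INTER_CUBIC))
cv2.imwrite("pics/topB.png",cv2.resize(im[165:275,310:510],None,fx=4,fy=4,interpolation=cv2.INTER_CUBIC))
E
```

```text
(no output)
```

View pics/topA.png

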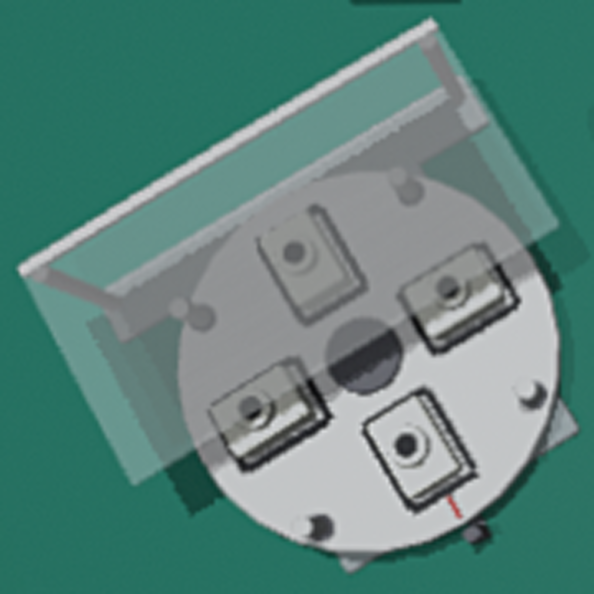

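View pics/topB.png

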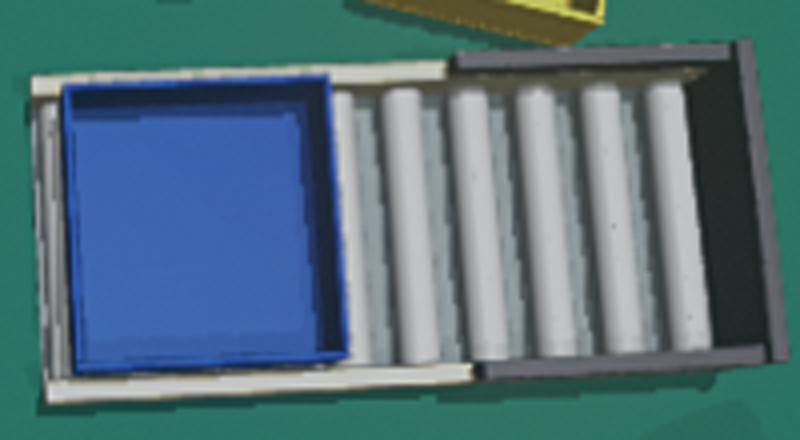

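All four housings are present and upright. The boss centres in crop A are at (405,446), (252,410), (292,252) and (450,290). The tote rim corners in crop B are (65,87), (328,76), (347,355) and (78,370). Now I'll fit the poses.

```bash
cat > fit.py <<'E'
from h import *
from scipy.optimize import least_squares as ls
A=np.array([(405,446),(252,410),(292,252),(450,290),(22,268),(433,20),(557,225),(133,485)])/3.3+[95,115]
L=[(-.085,0,.12),(0,.085,.12),(.085,0,.12),(0,-.085,.12),(.18,.18,.144),(.18,-.18,.144),(-.01,-.18,.144),(-.01,.18,.144)]
def P(v,L): return np.c_[(R.from_euler('z',v[2]).apply(L))[:,:2]+v[:2],np.array(L)[:,2]]
f=lambda v:(pix('top',P(v,L))-A).ravel()
s=ls(f,[.55,.28,.5]); print('base',s.x,np.round(s.fun,1))
print(at('top',A,[l[2] for l in L]).round(4))
B=np.array([(65,87),(328,76),(347,355),(78,370)])/4+[310,165]
T=[(.09,.085,.07+.04),(.09,-.085,.11),(-.09,-.085,.11),(-.09,.085,.11)]
g=ls(lambda v:(pix('top',P(v,T))-B).ravel(),[.5,0,0]);print('tote',g.x,np.round(g.fun,1))
W=np.array([(737,45),(768,358),(457,65),(475,372),(32,83),(47,392)])/4+[310,165]
print(at('top',W,[.1,.1,.09,.09,.06,.06]).round(4))
E
python3 fit.py
```

```text
base [0.52220107 0.29894705 0.56692946] [ 0.4  0.  -0.5 -0.4  0.8  0.4 -0.6 -0.5 -1.2 -0.3 -0.1 -0.2  1.1  0.3
  0.   0.5]
[[0.4506 0.2542 0.12  ]
 [0.4757 0.3695 0.12  ]
 [0.5949 0.3466 0.12  ]
 [0.5667 0.2257 0.12  ]
 [0.5766 0.5442 0.144 ]
 [0.7701 0.2435 0.144 ]
 [0.6112 0.1445 0.144 ]
 [0.4183 0.4456 0.144 ]]
tote [ 0.5280807  -0.09437951  0.0480673 ] [-1.  -1.   0.5 -0.8  1.3  1.1 -0.8  0.6]
[[ 0.6462 -0.4476  0.1   ]
 [ 0.4428 -0.4534  0.1   ]
 [ 0.6328 -0.2624  0.09  ]
 [ 0.4355 -0.2657  0.09  ]
 [ 0.6251  0.0118  0.06  ]
 [ 0.424   0.0016  0.06  ]]
```

```bash
python3 - <<'E'
from h import *
go((.48,-.2,.27),.567)
T=R.from_euler('z',.567)*R.from_euler('x',np.pi)
w=np.array((.4505,.2533))
print(T.inv().apply(np.r_[w,.17]-[.48,-.2,.27]).round(4))
E
```

```text
[ 3.849e-01 -2.748e-01 -3.160e-02 -1.600e-03 -1.000e-04 -2.242e-01]
[ 0.2186 -0.3982  0.1   ]
```

Units first: shifts go in shares of 0.6 m and turns go in shares of pi rad. So 0.385 m / 0.6 = 0.6417, -0.275 m / 0.6 = -0.4583, -0.224 rad / 3.1416 = -0.0713.

```bash
echo '[[[1, 0.6417, -0.4583, -0.0533, 0, 0, -0.0713], [1, 0.6417, -0.4583, -0.0533, 0, 0, -0.0713], [1, 0.6417, -0.4583, -0.0533, 0, 0, -0.0713], [1, 0.6417, -0.4583, -0.0533, 0, 0, -0.0713], [1, 0.6417, -0.4583, -0.0533, 0, 0, -0.0713], [1, 0.6417, -0.4583, -0.0533, 0, 0, -0.0713], [1, 0.6417, -0.4583, -0.0533, 0, 0, -0.0713], [1, 0.6417, -0.4583, -0.0533, 0, 0, -0.0713], [1, 0.6417, -0.4583, -0.0533, 0, 0, -0.0713], [1, 0.6417, -0.4583, -0.0533, 0, 0, -0.0713]]]' | python3 steer.py 20
python3 - <<'E'
from h import *
print(r.get_state()['q'].round(2)); go((.4505,.2533,.17),.567)
E
```

```text
clock: 1.1
tool_pos: [0.483, -0.1951, 0.271]
eef_rot: [0.959, 0.283, 0.001, -0.001]
contact_force: [0.4, -0.4, 0.1]
opening: 1.002
finger_force: 0.0
[ 0.45  0.51 -0.25  1.84  0.16  0.81 -0.87]
[ 0.2157 -0.3942  0.102  -0.0009 -0.0029  0.0064]
```

Converted, -0.396 m / 0.6 = -0.66, 0.217 m / 0.6 = 0.3617.

```bash
echo '[[[1, 0.3617, -0.66, 0.1667, 0, 0, 0], [1, 0.3617, -0.66, 0.1667, 0, 0, 0], [1, 0.3617, -0.66, 0.1667, 0, 0, 0], [1, 0.3617, -0.66, 0.1667, 0, 0, 0], [1, 0.3617, -0.66, 0.1667, 0, 0, 0], [1, 0.3617, -0.66, 0.1667, 0, 0, 0], [1, 0.3617, -0.66, 0.1667, 0, 0, 0], [1, 0.3617, -0.66, 0.1667, 0, 0, 0], [1, 0.3617, -0.66, 0.1667, 0, 0, 0], [1, 0.3617, -0.66, 0.1667, 0, 0, 0]]]' | python3 steer.py
echo '[[[1, 0, 0, 0, 0, 0, 0], [1, 0, 0, 0, 0, 0, 0], [1, 0, 0, 0, 0, 0, 0]]]' | python3 steer.py
python3 - <<'E'
from h import *
print(r.get_state()['q'].round(2)); go((.4505,.2533,.083),.567)
shot('top','t1',(95,115,275,295),3.3)
E
```

```text
clock: 2.1
tool_pos: [0.4487, 0.2575, 0.1696]
eef_rot: [0.959, 0.284, 0.0, -0.002]
contact_force: [-0.4, 0.3, -0.4]
opening: 1.002
finger_force: 0.0
clock: 2.4
tool_pos: [0.4513, 0.2475, 0.1709]
eef_rot: [0.961, 0.278, -0.0, 0.001]
contact_force: [1.0, 0.3, -0.1]
opening: 1.001
finger_force: 0.0
[-0.51  0.65 -0.13  1.96  0.16  0.54 -1.76]
[ 0.0025 -0.0055  0.0879  0.0017  0.0008 -0.004 ]
```

View pics/t1.png

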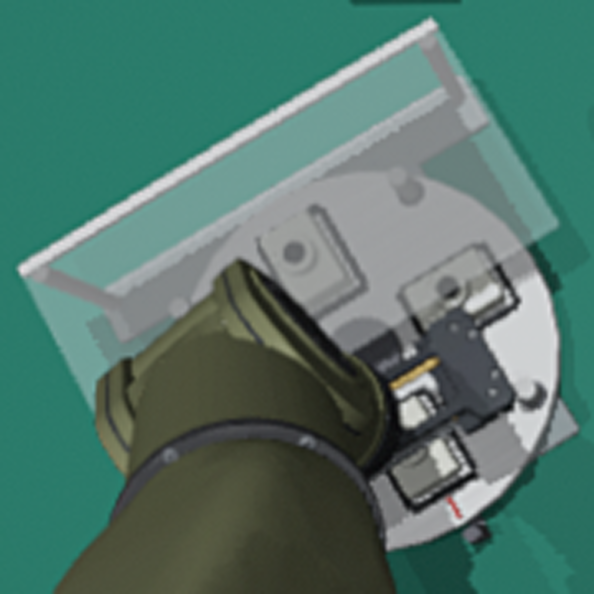

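The gripper is over the window nest and the nests still stand at their click. I'll settle, then go down and grip.

```bash
echo '[[[1, 0, 0, 0, 0, 0, 0], [1, 0, 0, 0, 0, 0, 0], [1, 0, 0, 0, 0, 0, 0]]]' | python3 steer.py
python3 - <<'E'
from h import *
go((.4505,.2533,.083),.567)
E
```

```text
clock: 2.75
tool_pos: [0.4509, 0.2498, 0.1708]
eef_rot: [0.96, 0.279, 0.0, 0.0]
contact_force: [0.7, 0.3, -0.2]
opening: 0.999
finger_force: 0.0
[ 0.0015 -0.0032  0.0878  0.0002 -0.0001 -0.0011]
```

```bash
echo '[[[1, 0.0025, -0.005, 0.0667, 0, 0, 0], [1, 0.0025, -0.005, 0.1167, 0, 0, 0], [1, 0.0025, -0.005, 0.145, 0, 0, 0], [1, 0.0025, -0.005, 0.145, 0, 0, 0], [1, 0.0025, -0.005, 0.145, 0, 0, 0], [0.3, 0.0025, -0.005, 0.145, 0, 0, 0], [0.3, 0.0025, -0.005, 0.145, 0, 0, 0], [0.3, 0.0025, -0.005, 0.145, 0, 0, 0], [0.3, 0.0025, -0.005, 0.145, 0, 0, 0], [0.3, 0.0025, -0.005, 0.145, 0, 0, 0]]]' | python3 steer.py 30
echo '[[[0.3, 0, 0, 0, 0, 0, 0], [0.3, 0, 0, 0, 0, 0, 0]]]' | python3 steer.py
```

```text
clock: 3.75
tool_pos: [0.4505, 0.2537, 0.084]
eef_rot: [0.96, 0.28, 0.0, -0.0]
contact_force: [0.5, 0.6, 0.1]
opening: 0.571
finger_force: 0.0
clock: 3.95
tool_pos: [0.4504, 0.2536, 0.0838]
eef_rot: [0.96, 0.28, 0.0, 0.0]
contact_force: [-0.3, 0.4, 1.3]
opening: 0.496
finger_force: 30.0
```

Converted, -0.13 m / 0.6 = -0.2167, -0.09 m / 0.6 = -0.15.

```bash
cat >> h.py <<'E'
from scipy.optimize import least_squares as ls
def P(v,L): return np.c_[(R.from_euler('z',v[2]).apply(L))[:,:2]+v[:2],np.array(L)[:,2]]
RIM=[(.09,.085,.11),(.09,-.085,.11),(-.09,-.085,.11),(-.09,.085,.11)]
def tote():
    im=r.snapshot('top'); a=im.astype(int)
    m=((a[...,2]>90)&(a[...,2]>a[...,0]+50)&(a[...,2]>a[...,1]+35)).astype(np.uint8); m[:,530:]=0
    m=cv2.morphologyEx(m,cv2.MORPH_CLOSE,np.ones((9,9)))
    c=max(cv2.findContours(m,0,2)[0],key=cv2.contourArea)
    g=cv2.minAreaRect(c); b=cv2.boxPoints(g); h=cv2.convexHull(c)[:,0]
    b=np.array([h[np.argmax((h-g[0])@(q-g[0]))] for q in b])+.0
    w=at('top',b,[.11]*4)[:,:2]; o=w.mean(0)
    q=np.array([b[np.argmax((w-o)@np.array(k[:2]))] for k in RIM])
    s=ls(lambda v:(pix('top',P(v,RIM))-q).ravel(),[*o,.03])
    print('tote',s.x.round(4),'res',np.abs(s.fun).max().round(2),'area',cv2.contourArea(c)); return s.x
def slot(v,i):
    return P(v,[[(.037,.037,0),(.037,-.037,0),(-.037,.037,0),(-.037,-.037,0)][i]])[0,:2]
E
echo '[[[0.3, 0, 0, -0.0333, 0, 0, 0], [0.3, 0, 0, -0.0833, 0, 0, 0], [0.3, 0, 0, -0.15, 0, 0, 0], [0.3, 0, 0, -0.2167, 0, 0, 0], [0.3, 0, 0, -0.2167, 0, 0, 0], [0.3, 0, 0, -0.2167, 0, 0, 0], [0.3, 0, 0, -0.2167, 0, 0, 0]]]' | python3 steer.py 35
python3 - <<'E'
from h import *
v=tote(); s=slot(v,1); print(s); go((*s,.2),v[2]+np.pi/2)
E
```

```text
clock: 4.65
tool_pos: [0.4494, 0.253, 0.2124]
eef_rot: [0.96, 0.28, -0.001, 0.001]
contact_force: [0.8, 0.7, -1.3]
opening: 0.496
finger_force: 35.0
tote [ 0.5293 -0.0935  0.0503] res 1.4 area 4754.5
[ 0.56814946 -0.12856561]
[-0.1047  0.3857  0.0126 -0.0016  0.0033 -1.0541]
```

Converted, 0.386 m / 0.6 = 0.6433, -0.105 m / 0.6 = -0.175, -1.05 rad / 3.1416 = -0.3342.

```bash
echo '[[[0.3, -0.175, 0.6433, 0, 0, 0, -0.3342], [0.3, -0.175, 0.6433, 0, 0, 0, -0.3342], [0.3, -0.175, 0.6433, 0, 0, 0, -0.3342], [0.3, -0.175, 0.6433, 0, 0, 0, -0.3342], [0.3, -0.175, 0.6433, 0, 0, 0, -0.3342], [0.3, -0.175, 0.6433, 0, 0, 0, -0.3342], [0.3, -0.175, 0.6433, 0, 0, 0, -0.3342], [0.3, -0.175, 0.6433, 0, 0, 0, -0.3342], [0.3, -0.175, 0.6433, 0, 0, 0, -0.3342], [0.3, -0.175, 0.6433, 0, 0, 0, -0.3342]]]' | python3 steer.py
echo '[[[0.3, 0, 0, 0, 0, 0, 0], [0.3, 0, 0, 0, 0, 0, 0], [0.3, 0, 0, 0, 0, 0, 0], [0.3, 0, 0, 0, 0, 0, 0]]]' | python3 steer.py
python3 - <<'E'
from h import *
v=tote(); s=slot((.529,-.094,.045),1); go((*s,.064),.045+np.pi/2)
E
```

```text
clock: 5.7
tool_pos: [0.5681, -0.1298, 0.2117]
eef_rot: [0.692, 0.722, -0.001, -0.001]
contact_force: [-0.6, 0.9, -0.6]
opening: 0.496
finger_force: 35.0
clock: 6.1
tool_pos: [0.569, -0.1273, 0.2138]
eef_rot: [0.69, 0.724, 0.0, 0.0]
contact_force: [0.2, -0.1, -1.1]
opening: 0.496
finger_force: 35.0
tote [ 0.5289 -0.0775  0.16  ] res 16.48 area 3601.0
[-1.600e-03 -1.500e-03  1.499e-01  0.000e+00  1.000e-04  2.300e-03]
```

Converted, 0.149 m / 0.6 = 0.2483, 0.135 m / 0.6 = 0.225.

```bash
echo '[[[0.3, -0.0025, -0.0025, 0.0667, 0, 0, 0], [0.3, -0.0025, -0.0025, 0.1333, 0, 0, 0], [0.3, -0.0025, -0.0025, 0.1833, 0, 0, 0], [0.3, -0.0025, -0.0025, 0.225, 0, 0, 0], [0.3, -0.0025, -0.0025, 0.2483, 0, 0, 0], [0.3, -0.0025, -0.0025, 0.2483, 0, 0, 0], [0.3, -0.0025, -0.0025, 0.2483, 0, 0, 0], [0.3, -0.0025, -0.0025, 0.2483, 0, 0, 0]]]' | python3 steer.py
echo '[[[0.62, 0, 0, 0, 0, 0, 0], [0.62, 0, 0, 0, 0, 0, 0], [0.62, 0, 0, 0, 0, 0, 0], [0.62, 0, 0, -0.05, 0, 0, 0], [0.62, 0, 0, -0.1167, 0, 0, 0], [0.62, 0, 0, -0.2, 0, 0, 0], [0.62, 0, 0, -0.2333, 0, 0, 0], [0.62, 0, 0, -0.2333, 0, 0, 0]]]' | python3 steer.py
python3 - <<'E'
from h import *
b=(.5222,.2989,.567); a=np.radians(135)
p=P(b,[(.135*np.cos(a),.135*np.sin(a),.18)])[0]; print(p); go(p,0)
E
```

```text
clock: 6.95
tool_pos: [0.5688, -0.1299, 0.0662]
eef_rot: [0.691, 0.723, 0.001, 0.001]
contact_force: [-0.2, -0.1, -0.8]
opening: 0.499
finger_force: 35.0
clock: 7.75
tool_pos: [0.5699, -0.1299, 0.2084]
eef_rot: [0.691, 0.723, 0.002, 0.003]
contact_force: [0.5, -1.1, -0.5]
opening: 0.619
finger_force: 0.0
[0.39040682 0.32814993 0.18      ]
[ 0.4658 -0.1586  0.0267  0.0067 -0.0049  1.6164]
```

Converted, 0.466 m / 0.6 = 0.7767, -0.159 m / 0.6 = -0.265, 1.61 rad / 3.1416 = 0.5125.

```bash
echo '[[[0.45, 0.7767, -0.265, 0, 0, 0, 0.5125], [0.45, 0.7767, -0.265, 0, 0, 0, 0.5125], [0.45, 0.7767, -0.265, 0, 0, 0, 0.5125], [0.45, 0.7767, -0.265, 0, 0, 0, 0.5125], [0.45, 0.7767, -0.265, 0, 0, 0, 0.5125], [0.45, 0.7767, -0.265, 0, 0, 0, 0.5125], [0.45, 0.7767, -0.265, 0, 0, 0, 0.5125], [0.45, 0.7767, -0.265, 0, 0, 0, 0.5125], [0.45, 0.7767, -0.265, 0, 0, 0, 0.5125], [0.45, 0.7767, -0.265, 0, 0, 0, 0.5125]]]' | python3 steer.py
echo '[[[0.45, 0, 0, 0, 0, 0, 0], [0.45, 0, 0, 0, 0, 0, 0], [0.45, 0, 0, 0, 0, 0, 0], [0.45, 0, 0, 0, 0, 0, 0], [0.45, 0, 0, 0, 0, 0, 0]]]' | python3 steer.py
python3 - <<'E'
from h import *
print(r.get_state()['q'].round(2))
b=(.5222,.2989,.567); a=np.radians(135)
p=P(b,[(.135*np.cos(a),.135*np.sin(a),.096)])[0]; go(p,0); print(pix('top',[(p[0],p[1],.12)]))
shot('top','t2',(110,160,410,300),2.6)
E
```

```text
clock: 8.75
tool_pos: [0.3853, 0.3304, 0.2037]
eef_rot: [0.998, 0.056, -0.001, 0.001]
contact_force: [0.8, 1.0, -0.3]
opening: 0.447
finger_force: 0.0
clock: 9.25
tool_pos: [0.3882, 0.3266, 0.2046]
eef_rot: [0.998, 0.057, -0.0, 0.0]
contact_force: [-0.1, -0.7, -0.7]
opening: 0.45
finger_force: 0.0
[-0.79  0.59  0.    1.96 -0.    0.6  -2.24]
[ 2.400e-03 -1.400e-03  1.086e-01  8.000e-04  1.000e-04  1.139e-01]
[[186.22224405 274.89839799]]
```

View pics/t2.png

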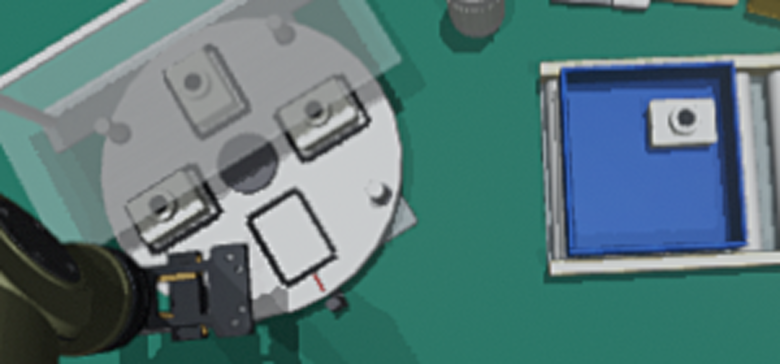

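Housing 1 is in the tote at its far right slot, crop (685,122). The window nest is empty, and the gripper stands above post 1. Now I'll lower over the post.

Converted, 0.108 m / 0.6 = 0.18, 0.08 m / 0.6 = 0.1333, 0.1 rad / 3.1416 = 0.0318.

```bash
echo '[[[0.45, 0.0033, -0.0025, 0.0667, 0, 0, 0.0318], [0.45, 0.0033, -0.0025, 0.1333, 0, 0, 0.0318], [0.45, 0.0033, -0.0025, 0.18, 0, 0, 0.0318], [0.45, 0.0033, -0.0025, 0.18, 0, 0, 0.0318], [0.45, 0.0033, -0.0025, 0.18, 0, 0, 0.0318], [0.45, 0.0033, -0.0025, 0.18, 0, 0, 0.0318]]]' | python3 steer.py
cat > arc.py <<'E'
from h import *
import sys
b=(.5222,.2989,.567); a0,a1,y1=map(float,sys.argv[1:4])
s=r.get_state(); T=R.from_quat(s['eef_rot']); x=T.apply([1,0,0]); y0=np.arctan2(x[1],x[0]); print('yaw',y0, s['q'][6])
for i in range(1,11):
    a=np.radians(a0+(a1-a0)*i/10)
    p=P(b,[(.135*np.cos(a),.135*np.sin(a),.096)])[0]
    d=T.inv().apply(p-s['tool_pos']); print(d.round(3),round(-(y1-y0)*i/10,3))
E
python3 arc.py 135 180 0.6
```

```text
clock: 9.9
tool_pos: [0.3902, 0.3305, 0.0982]
eef_rot: [1.0, 0.008, 0.001, -0.001]
contact_force: [0.6, 0.8, -0.3]
opening: 0.449
finger_force: 0.0
yaw 0.016213455565261607 -2.3121459455061215
[-0.002  0.013  0.002] -0.058
[-0.003  0.023  0.002] -0.117
[-0.004  0.034  0.002] -0.175
[-0.003  0.044  0.002] -0.234
[-0.002  0.055  0.002] -0.292
[0.    0.065 0.002] -0.35
[0.003 0.076 0.002] -0.409
[0.007 0.086 0.002] -0.467
[0.011 0.095 0.002] -0.525
[0.016 0.104 0.002] -0.584
```

Converted, 0.104 m / 0.6 = 0.1733, 0.095 m / 0.6 = 0.1583, -0.584 rad / 3.1416 = -0.1859.

```bash
echo '[[[0.45, -0.0033, 0.02, 0.0033, 0, 0, -0.0191], [0.45, -0.005, 0.0383, 0.0033, 0, 0, -0.0382], [0.45, -0.0067, 0.0567, 0.0033, 0, 0, -0.0557], [0.45, -0.005, 0.0733, 0.0033, 0, 0, -0.0745], [0.45, -0.0033, 0.0917, 0.0033, 0, 0, -0.0929], [0.45, 0, 0.1083, 0.0033, 0, 0, -0.1114], [0.45, 0.005, 0.1267, 0.0033, 0, 0, -0.1305], [0.45, 0.0117, 0.1433, 0.0033, 0, 0, -0.1487], [0.45, 0.0183, 0.1583, 0.0033, 0, 0, -0.1671], [0.45, 0.0267, 0.1733, 0.0033, 0, 0, -0.1859]]]' | python3 steer.py
python3 arc.py 180 226 1.25
```

```text
clock: 10.9
tool_pos: [0.4054, 0.2269, 0.0962]
eef_rot: [0.954, 0.298, -0.0, -0.001]
contact_force: [-4.5, 1.9, 1.0]
opening: 0.452
finger_force: 1.9
yaw 0.6061526267577261 -1.874409190355696
[0.002 0.013 0.   ] -0.064
[0.003 0.024 0.   ] -0.129
[0.005 0.034 0.   ] -0.193
[0.007 0.045 0.   ] -0.258
[0.011 0.055 0.   ] -0.322
[0.015 0.065 0.   ] -0.386
[0.02  0.075 0.   ] -0.451
[0.026 0.084 0.   ] -0.515
[0.032 0.093 0.   ] -0.579
[0.04  0.101 0.   ] -0.644
```

Converted, 0.1 m / 0.6 = 0.1667, 0.092 m / 0.6 = 0.1533, -0.64 rad / 3.1416 = -0.2037.

```bash
echo '[[[0.45, 0.0033, 0.02, 0, 0, 0, -0.0204], [0.45, 0.005, 0.0383, 0, 0, 0, -0.0414], [0.45, 0.0083, 0.0567, 0, 0, 0, -0.0614], [0.45, 0.0117, 0.075, 0, 0, 0, -0.0821], [0.45, 0.0183, 0.0917, 0, 0, 0, -0.1025], [0.45, 0.025, 0.1083, 0, 0, 0, -0.1229], [0.45, 0.0333, 0.125, 0, 0, 0, -0.1432], [0.45, 0.0433, 0.14, 0, 0, 0, -0.1639], [0.45, 0.0533, 0.1533, 0, 0, 0, -0.1846], [0.45, 0.065, 0.1667, 0, 0, 0, -0.2037]]]' | python3 steer.py
echo '[[[0.45, 0, 0, 0, 0, 0, 0], [0.45, 0, 0, 0, 0, 0, 0], [0.45, 0, 0, 0, 0, 0, 0], [0.45, 0, 0, 0, 0, 0, 0], [0.45, 0, 0, 0, 0, 0, 0], [0.45, 0, 0, 0, 0, 0, 0]]]' | python3 steer.py
python3 arc.py 225 225 1.25 | head -2
```

```text
clock: 11.9
tool_pos: [0.4973, 0.1653, 0.0966]
eef_rot: [0.813, 0.582, 0.001, 0.001]
contact_force: [-0.5, -0.1, -0.7]
opening: 0.451
finger_force: 0.0
clock: 12.5
tool_pos: [0.4954, 0.166, 0.0947]
eef_rot: [0.814, 0.581, -0.0, 0.0]
contact_force: [0.2, 0.0, 0.2]
opening: 0.452
finger_force: 0.0
yaw 1.241095636386825 -1.311189501977134
[ 0.    -0.003 -0.001] -0.001
```

Converted, -0.075 m / 0.6 = -0.125, -0.04 m / 0.6 = -0.0667.

```bash
echo '[[[0.45, 0, -0.005, -0.0667, 0, 0, 0], [0.45, 0, -0.005, -0.125, 0, 0, 0], [0.45, 0, -0.005, -0.125, 0, 0, 0], [0.45, 0, -0.005, -0.125, 0, 0, 0]]]' | python3 steer.py
python3 - <<'E'
from h import *
go((.4505,.2533,.17),.567)
shot('top','t3',(95,115,275,295),3.3)
E
```

```text
clock: 12.9
tool_pos: [0.493, 0.1668, 0.1701]
eef_rot: [0.814, 0.581, 0.001, 0.0]
contact_force: [0.2, -0.9, 0.3]
opening: 0.45
finger_force: 0.0
[ 6.810e-02 -6.830e-02  1.000e-04  9.000e-04 -1.000e-03  6.735e-01]
```

View pics/t3.png

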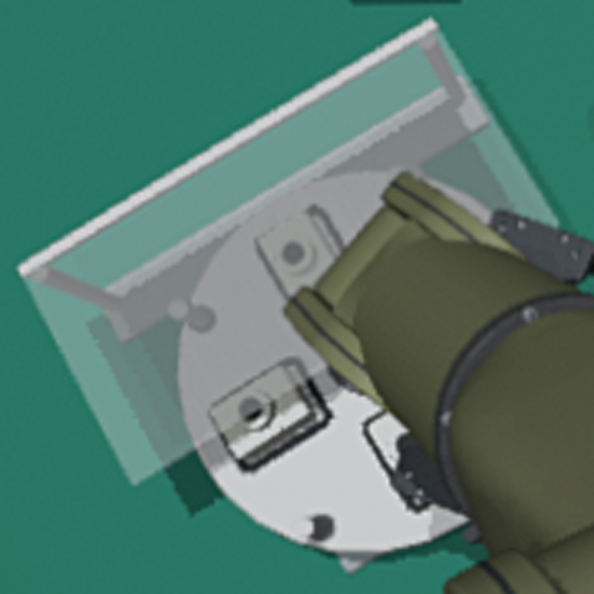

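The table stands in its next click, with the left nest's boss back at (252,410) and the post at (305,525). Next is housing 2.

Converted, -0.068 m / 0.6 = -0.1133, 0.673 rad / 3.1416 = 0.2142.

```bash
echo '[[[1, 0.1133, -0.1133, 0, 0, 0, 0.2142], [1, 0.1133, -0.1133, 0, 0, 0, 0.2142], [1, 0.1133, -0.1133, 0, 0, 0, 0.2142], [1, 0.1133, -0.1133, 0, 0, 0, 0.2142], [1, 0.1133, -0.1133, 0, 0, 0, 0.2142], [1, 0.1133, -0.1133, 0, 0, 0, 0.2142], [1, 0.1133, -0.1133, 0, 0, 0, 0.2142], [1, 0.1133, -0.1133, 0, 0, 0, 0.2142], [1, 0.1133, -0.1133, 0, 0, 0, 0.2142]]]' | python3 steer.py
python3 - <<'E'
from h import *
go((.4505,.2533,.083),.567)
E
```

```text
clock: 13.85
tool_pos: [0.4504, 0.253, 0.1694]
eef_rot: [0.96, 0.28, -0.0, 0.0]
contact_force: [0.3, -0.8, -0.8]
opening: 0.998
finger_force: 0.0
[ 0.0003 -0.0002  0.0864 -0.0001  0.0005  0.0013]
```

Converted, 0.086 m / 0.6 = 0.1433, 0.07 m / 0.6 = 0.1167.

```bash
echo '[[[1, 0, 0, 0.0667, 0, 0, 0], [1, 0, 0, 0.1167, 0, 0, 0], [1, 0, 0, 0.1433, 0, 0, 0], [1, 0, 0, 0.1433, 0, 0, 0], [1, 0, 0, 0.1433, 0, 0, 0], [0.3, 0, 0, 0.1433, 0, 0, 0], [0.3, 0, 0, 0.1433, 0, 0, 0], [0.3, 0, 0, 0.1433, 0, 0, 0], [0.3, 0, 0, 0.1433, 0, 0, 0], [0.3, 0, 0, 0.1433, 0, 0, 0]]]' | python3 steer.py 35
echo '[[[0.3, 0, 0, 0, 0, 0, 0], [0.3, 0, 0, 0, 0, 0, 0], [0.3, 0, 0, 0, 0, 0, 0], [0.3, 0, 0, -0.0333, 0, 0, 0], [0.3, 0, 0, -0.0833, 0, 0, 0], [0.3, 0, 0, -0.15, 0, 0, 0], [0.3, 0, 0, -0.2133, 0, 0, 0], [0.3, 0, 0, -0.2133, 0, 0, 0], [0.3, 0, 0, -0.2133, 0, 0, 0]]]' | python3 steer.py
python3 - <<'E'
from h import *
v=tote(); s=slot(v,0); print(s); go((*s,.21),v[2]+np.pi/2)
E
```

```text
clock: 14.85
tool_pos: [0.4506, 0.2533, 0.0839]
eef_rot: [0.96, 0.28, 0.0, -0.0]
contact_force: [-0.4, 0.8, 0.2]
opening: 0.571
finger_force: 0.0
clock: 15.75
tool_pos: [0.4506, 0.2532, 0.212]
eef_rot: [0.96, 0.28, 0.001, -0.0]
contact_force: [0.4, 0.2, -1.4]
opening: 0.49
finger_force: 35.0
tote [ 0.5293 -0.0935  0.0503] res 1.4 area 4750.5
[ 0.56443038 -0.05465912]
[-6.8800e-02  3.2070e-01  1.2000e-03 -5.0000e-04  1.4000e-03 -1.0533e+00]
```

Converted, 0.321 m / 0.6 = 0.535, -0.069 m / 0.6 = -0.115, -1.05 rad / 3.1416 = -0.3342.

```bash
echo '[[[0.3, -0.115, 0.535, 0, 0, 0, -0.3342], [0.3, -0.115, 0.535, 0, 0, 0, -0.3342], [0.3, -0.115, 0.535, 0, 0, 0, -0.3342], [0.3, -0.115, 0.535, 0, 0, 0, -0.3342], [0.3, -0.115, 0.535, 0, 0, 0, -0.3342], [0.3, -0.115, 0.535, 0, 0, 0, -0.3342], [0.3, -0.115, 0.535, 0, 0, 0, -0.3342], [0.3, -0.115, 0.535, 0, 0, 0, -0.3342], [0.3, -0.115, 0.535, 0, 0, 0, -0.3342], [0.3, -0.115, 0.535, 0, 0, 0, -0.3342]]]' | python3 steer.py
echo '[[[0.3, 0, 0, 0, 0, 0, 0], [0.3, 0, 0, 0, 0, 0, 0], [0.3, 0, 0, 0, 0, 0, 0], [0.3, 0, 0, 0, 0, 0, 0]]]' | python3 steer.py
python3 - <<'E'
from h import *
v=(.529,-.0935,.046); s=slot(v,0); go((*s,.065),v[2]+np.pi/2); r_=tote()
E
```

```text
clock: 16.8
tool_pos: [0.564, -0.0525, 0.2109]
eef_rot: [0.69, 0.724, -0.0, -0.001]
contact_force: [0.1, 0.1, 0.1]
opening: 0.497
finger_force: 35.0
clock: 17.2
tool_pos: [0.5649, -0.0541, 0.2119]
eef_rot: [0.69, 0.724, -0.0, 0.0]
contact_force: [-0.2, -0.6, -0.5]
opening: 0.497
finger_force: 35.0
[-0.0007 -0.0007  0.1469  0.0002  0.0002  0.0017]
tote [ 0.5113 -0.0904 -0.0401] res 21.42 area 2126.0
```

Converted, 0.147 m / 0.6 = 0.245, 0.135 m / 0.6 = 0.225.

```bash
echo '[[[0.3, -0.0012, -0.0012, 0.0667, 0, 0, 0], [0.3, -0.0012, -0.0012, 0.1333, 0, 0, 0], [0.3, -0.0012, -0.0012, 0.1833, 0, 0, 0], [0.3, -0.0012, -0.0012, 0.225, 0, 0, 0], [0.3, -0.0012, -0.0012, 0.245, 0, 0, 0], [0.3, -0.0012, -0.0012, 0.245, 0, 0, 0], [0.3, -0.0012, -0.0012, 0.245, 0, 0, 0], [0.3, -0.0012, -0.0012, 0.245, 0, 0, 0]]]' | python3 steer.py
echo '[[[0.62, 0, 0, 0, 0, 0, 0], [0.62, 0, 0, 0, 0, 0, 0], [0.62, 0, 0, 0, 0, 0, 0], [0.62, 0, 0, -0.05, 0, 0, 0], [0.62, 0, 0, -0.1167, 0, 0, 0], [0.62, 0, 0, -0.2, 0, 0, 0], [0.62, 0, 0, -0.2333, 0, 0, 0], [0.62, 0, 0, -0.2333, 0, 0, 0]]]' | python3 steer.py
python3 - <<'E'
from h import *
b=(.5222,.2989,.567); a=np.radians(135)
p=P(b,[(.135*np.cos(a),.135*np.sin(a),.205)])[0]; go(p,0.05)
E
```

```text
clock: 18.05
tool_pos: [0.5654, -0.0551, 0.0661]
eef_rot: [0.69, 0.723, 0.001, 0.001]
contact_force: [0.3, 0.6, -1.1]
opening: 0.495
finger_force: 35.0
clock: 18.85
tool_pos: [0.5664, -0.055, 0.2083]
eef_rot: [0.69, 0.723, 0.002, 0.003]
contact_force: [0.3, 0.3, 0.5]
opening: 0.62
finger_force: 0.0
[ 0.3909 -0.158   0.002   0.0059 -0.0053  1.5674]
```

Converted, 0.391 m / 0.6 = 0.6517, -0.158 m / 0.6 = -0.2633, 1.56 rad / 3.1416 = 0.4966.

```bash
echo '[[[0.45, 0.6517, -0.2633, 0, 0, 0, 0.4966], [0.45, 0.6517, -0.2633, 0, 0, 0, 0.4966], [0.45, 0.6517, -0.2633, 0, 0, 0, 0.4966], [0.45, 0.6517, -0.2633, 0, 0, 0, 0.4966], [0.45, 0.6517, -0.2633, 0, 0, 0, 0.4966], [0.45, 0.6517, -0.2633, 0, 0, 0, 0.4966], [0.45, 0.6517, -0.2633, 0, 0, 0, 0.4966], [0.45, 0.6517, -0.2633, 0, 0, 0, 0.4966], [0.45, 0.6517, -0.2633, 0, 0, 0, 0.4966], [0.45, 0.6517, -0.2633, 0, 0, 0, 0.4966]]]' | python3 steer.py
echo '[[[0.45, 0, 0, 0, 0, 0, 0], [0.45, 0, 0, 0, 0, 0, 0], [0.45, 0, 0, 0, 0, 0, 0], [0.45, 0, 0, 0, 0, 0, 0], [0.45, 0, 0, 0, 0, 0, 0]]]' | python3 steer.py
python3 - <<'E'
from h import *
b=(.5222,.2989,.567); a=np.radians(135)
p=P(b,[(.135*np.cos(a),.135*np.sin(a),.096)])[0]; go(p,0)
shot('top','t4',(110,140,410,300),2.6)
E
```

```text
clock: 19.85
tool_pos: [0.385, 0.3321, 0.2037]
eef_rot: [0.998, 0.06, -0.001, -0.001]
contact_force: [1.1, -0.6, -0.0]
opening: 0.453
finger_force: 0.0
clock: 20.35
tool_pos: [0.3884, 0.3273, 0.2047]
eef_rot: [0.998, 0.059, -0.0, 0.0]
contact_force: [-0.3, 0.1, -0.5]
opening: 0.45
finger_force: 0.0
[ 2.100e-03 -6.000e-04  1.087e-01  1.000e-04  0.000e+00  1.175e-01]
```

View pics/t4.png

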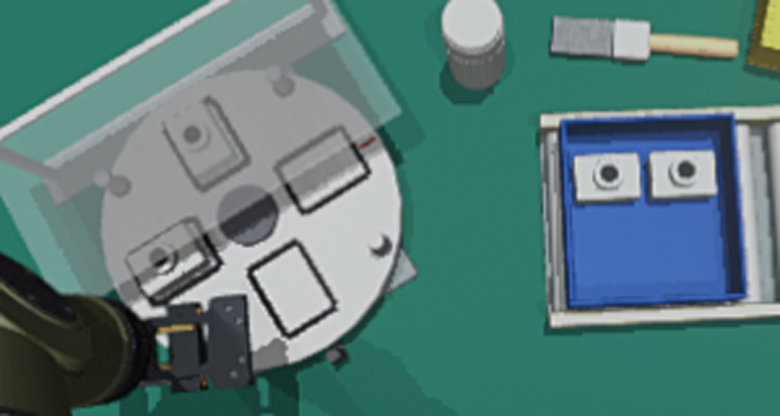

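Two housings are in the tote at crop (608,175) and (685,173), and the red mark has turned one click to (367,142). I'll index again.

Converted, 0.109 m / 0.6 = 0.1817, 0.08 m / 0.6 = 0.1333, 0.1 rad / 3.1416 = 0.0318.

```bash
echo '[[[0.45, 0.0033, -0.0017, 0.0667, 0, 0, 0.0318], [0.45, 0.0033, -0.0017, 0.1333, 0, 0, 0.0318], [0.45, 0.0033, -0.0017, 0.1817, 0, 0, 0.0318], [0.45, 0.0033, -0.0017, 0.1817, 0, 0, 0.0318], [0.45, 0.0033, -0.0017, 0.1817, 0, 0, 0.0318], [0.45, 0.0033, -0.0017, 0.1817, 0, 0, 0.0318]]]' | python3 steer.py
echo '[[[0.45, -0.0033, 0.02, 0.0017, 0, 0, -0.0191], [0.45, -0.005, 0.0383, 0.0017, 0, 0, -0.0382], [0.45, -0.0067, 0.0567, 0.0017, 0, 0, -0.0557], [0.45, -0.005, 0.0733, 0.0017, 0, 0, -0.0745], [0.45, -0.0033, 0.0917, 0.0017, 0, 0, -0.0929], [0.45, 0, 0.1083, 0.0017, 0, 0, -0.1114], [0.45, 0.005, 0.1267, 0.0017, 0, 0, -0.1305], [0.45, 0.0117, 0.1433, 0.0017, 0, 0, -0.1487], [0.45, 0.0183, 0.1583, 0.0017, 0, 0, -0.1671], [0.45, 0.0267, 0.1733, 0.0017, 0, 0, -0.1859]]]' | python3 steer.py
python3 arc.py 180 226 1.25
```

```text
clock: 21.0
tool_pos: [0.3908, 0.3298, 0.0972]
eef_rot: [1.0, 0.009, 0.001, -0.001]
contact_force: [0.4, 0.2, 0.8]
opening: 0.446
finger_force: 0.0
clock: 22.0
tool_pos: [0.4066, 0.2262, 0.0963]
eef_rot: [0.954, 0.299, 0.0, -0.001]
contact_force: [-4.3, 1.2, 1.1]
opening: 0.456
finger_force: 1.8
yaw 0.6071148808613014 -2.030377085943493
[0.002 0.012 0.   ] -0.064
[0.002 0.023 0.   ] -0.129
[0.004 0.033 0.   ] -0.193
[0.007 0.044 0.   ] -0.257
[0.01  0.054 0.   ] -0.321
[0.014 0.064 0.   ] -0.386
[0.019 0.074 0.   ] -0.45
[0.025 0.083 0.   ] -0.514
[0.032 0.091 0.   ] -0.579
[0.039 0.1   0.   ] -0.643
```

Units first: shifts go in shares of 0.6 m and turns go in shares of pi rad. So 0.099 m / 0.6 = 0.165, 0.091 m / 0.6 = 0.1517, -0.64 rad / 3.1416 = -0.2037.

```bash
echo '[[[0.45, 0.0033, 0.02, 0, 0, 0, -0.0204], [0.45, 0.005, 0.0383, 0, 0, 0, -0.0414], [0.45, 0.0083, 0.0567, 0, 0, 0, -0.0614], [0.45, 0.0117, 0.0733, 0, 0, 0, -0.0821], [0.45, 0.0183, 0.09, 0, 0, 0, -0.1025], [0.45, 0.025, 0.1067, 0, 0, 0, -0.1229], [0.45, 0.0333, 0.1233, 0, 0, 0, -0.1432], [0.45, 0.0433, 0.1383, 0, 0, 0, -0.1639], [0.45, 0.0533, 0.1517, 0, 0, 0, -0.1846], [0.45, 0.0633, 0.165, 0, 0, 0, -0.2037]]]' | python3 steer.py
echo '[[[0.45, 0, 0, 0, 0, 0, 0], [0.45, 0, 0, 0, 0, 0, 0], [0.45, 0, 0, 0, 0, 0, 0], [0.45, 0, 0, 0, 0, 0, 0], [0.45, 0, 0, 0, 0, 0, 0], [0.45, 0, 0, 0, 0, 0, 0]]]' | python3 steer.py
echo '[[[0.45, 0, -0.0033, -0.0667, 0, 0, 0], [0.45, 0, -0.0033, -0.125, 0, 0, 0], [0.45, 0, -0.0033, -0.125, 0, 0, 0], [0.45, 0, -0.0033, -0.125, 0, 0, 0]]]' | python3 steer.py
python3 - <<'E'
from h import *
go((.4505,.2533,.17),.567)
E
```

```text
clock: 23.0
tool_pos: [0.497, 0.1649, 0.0967]
eef_rot: [0.813, 0.582, 0.002, 0.001]
contact_force: [-0.3, -0.2, 0.6]
opening: 0.456
finger_force: 0.0
clock: 23.6
tool_pos: [0.4949, 0.1655, 0.0947]
eef_rot: [0.813, 0.582, -0.0, 0.0]
contact_force: [0.5, -0.0, 0.1]
opening: 0.452
finger_force: 0.0
clock: 24.0
tool_pos: [0.4935, 0.1658, 0.1701]
eef_rot: [0.813, 0.582, 0.001, 0.0]
contact_force: [0.2, -0.1, -0.3]
opening: 0.452
finger_force: 0.0
[ 0.0688 -0.069   0.      0.001  -0.0009  0.6744]
```

Converted, -0.0685 m / 0.6 = -0.1142, 0.674 rad / 3.1416 = 0.2145.

```bash
echo '[[[1, 0.1142, -0.1142, 0, 0, 0, 0.2145], [1, 0.1142, -0.1142, 0, 0, 0, 0.2145], [1, 0.1142, -0.1142, 0, 0, 0, 0.2145], [1, 0.1142, -0.1142, 0, 0, 0, 0.2145], [1, 0.1142, -0.1142, 0, 0, 0, 0.2145], [1, 0.1142, -0.1142, 0, 0, 0, 0.2145], [1, 0.1142, -0.1142, 0, 0, 0, 0.2145], [1, 0.1142, -0.1142, 0, 0, 0, 0.2145], [1, 0.1142, -0.1142, 0, 0, 0, 0.2145]]]' | python3 steer.py
echo '[[[1, 0, 0, 0.0667, 0, 0, 0], [1, 0, 0, 0.1167, 0, 0, 0], [1, 0, 0, 0.1433, 0, 0, 0], [1, 0, 0, 0.1433, 0, 0, 0], [1, 0, 0, 0.1433, 0, 0, 0], [0.3, 0, 0, 0.1433, 0, 0, 0], [0.3, 0, 0, 0.1433, 0, 0, 0], [0.3, 0, 0, 0.1433, 0, 0, 0], [0.3, 0, 0, 0.1433, 0, 0, 0], [0.3, 0, 0, 0.1433, 0, 0, 0]]]' | python3 steer.py 35
echo '[[[0.3, 0, 0, 0, 0, 0, 0], [0.3, 0, 0, 0, 0, 0, 0], [0.3, 0, 0, 0, 0, 0, 0], [0.3, 0, 0, -0.0333, 0, 0, 0], [0.3, 0, 0, -0.0833, 0, 0, 0], [0.3, 0, 0, -0.15, 0, 0, 0], [0.3, 0, 0, -0.2133, 0, 0, 0], [0.3, 0, 0, -0.2133, 0, 0, 0], [0.3, 0, 0, -0.2133, 0, 0, 0]]]' | python3 steer.py
python3 - <<'E'
from h import *
v=tote(); s=slot(v,3); print(s); go((*s,.21),v[2]+np.pi/2)
E
```

```text
clock: 24.9
tool_pos: [0.4505, 0.2527, 0.1694]
eef_rot: [0.96, 0.28, -0.0, 0.0]
contact_force: [0.3, 1.3, 0.8]
opening: 0.998
finger_force: 0.0
clock: 25.9
tool_pos: [0.4507, 0.2529, 0.084]
eef_rot: [0.96, 0.28, 0.0, -0.0]
contact_force: [-0.1, -0.6, -0.3]
opening: 0.572
finger_force: 0.0
clock: 26.8
tool_pos: [0.4507, 0.2528, 0.212]
eef_rot: [0.96, 0.28, 0.001, -0.0]
contact_force: [-0.9, -0.4, -1.1]
opening: 0.498
finger_force: 35.0
tote [ 0.5293 -0.0935  0.0503] res 1.4 area 4751.5
[ 0.49424298 -0.13228469]
[-1.6950e-01  3.4800e-01  1.4000e-03 -4.0000e-04  1.5000e-03 -1.0534e+00]
```

Converted, 0.348 m / 0.6 = 0.58, -0.1695 m / 0.6 = -0.2825, -1.05 rad / 3.1416 = -0.3342.

```bash
echo '[[[0.3, -0.2825, 0.58, 0, 0, 0, -0.3342], [0.3, -0.2825, 0.58, 0, 0, 0, -0.3342], [0.3, -0.2825, 0.58, 0, 0, 0, -0.3342], [0.3, -0.2825, 0.58, 0, 0, 0, -0.3342], [0.3, -0.2825, 0.58, 0, 0, 0, -0.3342], [0.3, -0.2825, 0.58, 0, 0, 0, -0.3342], [0.3, -0.2825, 0.58, 0, 0, 0, -0.3342], [0.3, -0.2825, 0.58, 0, 0, 0, -0.3342], [0.3, -0.2825, 0.58, 0, 0, 0, -0.3342], [0.3, -0.2825, 0.58, 0, 0, 0, -0.3342]]]' | python3 steer.py
echo '[[[0.3, 0, 0, 0, 0, 0, 0], [0.3, 0, 0, 0, 0, 0, 0], [0.3, 0, 0, 0, 0, 0, 0], [0.3, 0, 0, 0, 0, 0, 0]]]' | python3 steer.py
python3 - <<'E'
from h import *
v=(.529,-.0935,.046); s=slot(v,3); go((*s,.065),v[2]+np.pi/2)
E
```

```text
clock: 27.85
tool_pos: [0.4937, -0.1322, 0.21]
eef_rot: [0.691, 0.723, -0.001, -0.002]
contact_force: [-0.3, 0.6, -1.5]
opening: 0.498
finger_force: 35.0
clock: 28.25
tool_pos: [0.4949, -0.1307, 0.2118]
eef_rot: [0.69, 0.724, 0.0, 0.0]
contact_force: [-0.3, -0.5, -0.1]
opening: 0.495
finger_force: 35.0
[-1.400e-03 -1.200e-03  1.468e-01  1.000e-04  1.000e-04  2.800e-03]
```

Converted, 0.147 m / 0.6 = 0.245, 0.135 m / 0.6 = 0.225.

```bash
echo '[[[0.3, -0.0023, -0.0017, 0.0667, 0, 0, 0], [0.3, -0.0023, -0.0017, 0.1333, 0, 0, 0], [0.3, -0.0023, -0.0017, 0.1833, 0, 0, 0], [0.3, -0.0023, -0.0017, 0.225, 0, 0, 0], [0.3, -0.0023, -0.0017, 0.245, 0, 0, 0], [0.3, -0.0023, -0.0017, 0.245, 0, 0, 0], [0.3, -0.0023, -0.0017, 0.245, 0, 0, 0], [0.3, -0.0023, -0.0017, 0.245, 0, 0, 0]]]' | python3 steer.py
echo '[[[0.62, 0, 0, 0, 0, 0, 0], [0.62, 0, 0, 0, 0, 0, 0], [0.62, 0, 0, 0, 0, 0, 0], [0.62, 0, 0, -0.05, 0, 0, 0], [0.62, 0, 0, -0.1167, 0, 0, 0], [0.62, 0, 0, -0.2, 0, 0, 0], [0.62, 0, 0, -0.2333, 0, 0, 0], [0.62, 0, 0, -0.2333, 0, 0, 0]]]' | python3 steer.py
python3 - <<'E'
from h import *
b=(.5222,.2989,.567); a=np.radians(135)
p=P(b,[(.135*np.cos(a),.135*np.sin(a),.205)])[0]; go(p,0.05)
E
```

```text
clock: 29.05
tool_pos: [0.4948, -0.1331, 0.0659]
eef_rot: [0.69, 0.723, 0.001, 0.001]
contact_force: [0.6, -0.6, -1.0]
opening: 0.498
finger_force: 35.0
clock: 29.85
tool_pos: [0.4958, -0.1331, 0.2078]
eef_rot: [0.69, 0.723, 0.002, 0.003]
contact_force: [-0.1, -0.5, -0.7]
opening: 0.621
finger_force: 0.0
[ 0.4656 -0.0839  0.0016  0.0062 -0.0039  1.5673]
```

Converted, 0.4655 m / 0.6 = 0.7758, -0.084 m / 0.6 = -0.14, 1.56 rad / 3.1416 = 0.4966.

```bash
echo '[[[0.45, 0.7758, -0.14, 0, 0, 0, 0.4966], [0.45, 0.7758, -0.14, 0, 0, 0, 0.4966], [0.45, 0.7758, -0.14, 0, 0, 0, 0.4966], [0.45, 0.7758, -0.14, 0, 0, 0, 0.4966], [0.45, 0.7758, -0.14, 0, 0, 0, 0.4966], [0.45, 0.7758, -0.14, 0, 0, 0, 0.4966], [0.45, 0.7758, -0.14, 0, 0, 0, 0.4966], [0.45, 0.7758, -0.14, 0, 0, 0, 0.4966], [0.45, 0.7758, -0.14, 0, 0, 0, 0.4966], [0.45, 0.7758, -0.14, 0, 0, 0, 0.4966]]]' | python3 steer.py
echo '[[[0.45, 0, 0, 0, 0, 0, 0], [0.45, 0, 0, 0, 0, 0, 0], [0.45, 0, 0, 0, 0, 0, 0], [0.45, 0, 0, 0, 0, 0, 0], [0.45, 0, 0, 0, 0, 0, 0]]]' | python3 steer.py
python3 - <<'E'
from h import *
b=(.5222,.2989,.567); a=np.radians(135)
p=P(b,[(.135*np.cos(a),.135*np.sin(a),.096)])[0]; go(p,0)
shot('top','t5',(110,140,410,300),2.6)
E
```

```text
clock: 30.85
tool_pos: [0.3858, 0.3324, 0.2038]
eef_rot: [0.998, 0.066, -0.0, -0.001]
contact_force: [0.9, 0.2, -0.7]
opening: 0.449
finger_force: 0.0
clock: 31.35
tool_pos: [0.3887, 0.3265, 0.2046]
eef_rot: [0.998, 0.065, -0.0, 0.0]
contact_force: [0.1, 0.4, -0.2]
opening: 0.449
finger_force: 0.0
[ 1.900e-03 -1.500e-03  1.086e-01  8.000e-04  1.000e-04  1.304e-01]
```

View pics/t5.png

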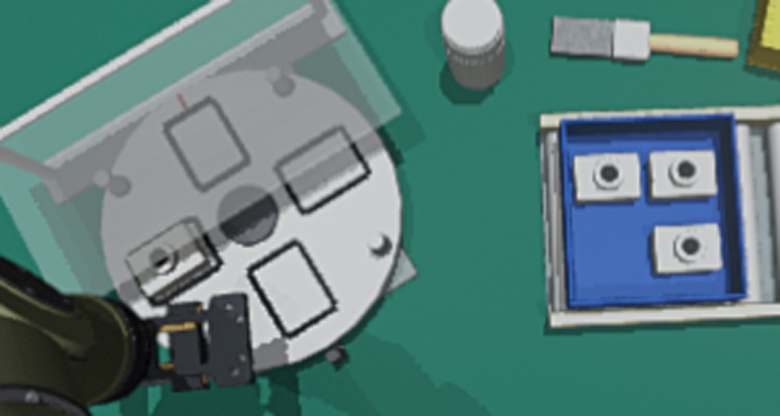

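Three housings are in the tote, the red mark is at the back at crop (182,100), and the last housing is at (165,262). I'll turn the third click.

Converted, 0.109 m / 0.6 = 0.1817, 0.08 m / 0.6 = 0.1333, 0.11 rad / 3.1416 = 0.035.

```bash
echo '[[[0.45, 0.0033, -0.0017, 0.0667, 0, 0, 0.035], [0.45, 0.0033, -0.0017, 0.1333, 0, 0, 0.035], [0.45, 0.0033, -0.0017, 0.1817, 0, 0, 0.035], [0.45, 0.0033, -0.0017, 0.1817, 0, 0, 0.035], [0.45, 0.0033, -0.0017, 0.1817, 0, 0, 0.035], [0.45, 0.0033, -0.0017, 0.1817, 0, 0, 0.035]]]' | python3 steer.py
echo '[[[0.45, -0.0033, 0.02, 0.0017, 0, 0, -0.0191], [0.45, -0.005, 0.0383, 0.0017, 0, 0, -0.0382], [0.45, -0.0067, 0.0567, 0.0017, 0, 0, -0.0557], [0.45, -0.005, 0.0733, 0.0017, 0, 0, -0.0745], [0.45, -0.0033, 0.0917, 0.0017, 0, 0, -0.0929], [0.45, 0, 0.1083, 0.0017, 0, 0, -0.1114], [0.45, 0.005, 0.1267, 0.0017, 0, 0, -0.1305], [0.45, 0.0117, 0.1433, 0.0017, 0, 0, -0.1487], [0.45, 0.0183, 0.1583, 0.0017, 0, 0, -0.1671], [0.45, 0.0267, 0.1733, 0.0017, 0, 0, -0.1859]]]' | python3 steer.py
python3 arc.py 180 226 1.25
```

```text
clock: 32.0
tool_pos: [0.3908, 0.3298, 0.0972]
eef_rot: [1.0, 0.011, 0.001, -0.001]
contact_force: [-0.1, 0.5, -0.0]
opening: 0.451
finger_force: 0.0
clock: 33.0
tool_pos: [0.407, 0.2265, 0.0963]
eef_rot: [0.954, 0.301, 0.0, -0.001]
contact_force: [-5.1, 0.4, 0.8]
opening: 0.451
finger_force: 1.8
yaw 0.6115559258845341 -2.140404890332423
[0.001 0.012 0.   ] -0.064
[0.002 0.022 0.   ] -0.128
[0.003 0.033 0.   ] -0.192
[0.006 0.044 0.   ] -0.255
[0.009 0.054 0.   ] -0.319
[0.014 0.064 0.   ] -0.383
[0.019 0.074 0.   ] -0.447
[0.024 0.083 0.   ] -0.511
[0.031 0.091 0.   ] -0.575
[0.038 0.1   0.   ] -0.638
```

Converted, 0.099 m / 0.6 = 0.165, 0.091 m / 0.6 = 0.1517, -0.64 rad / 3.1416 = -0.2037.

```bash
echo '[[[0.45, 0.0033, 0.02, 0, 0, 0, -0.0204], [0.45, 0.005, 0.0367, 0, 0, 0, -0.0414], [0.45, 0.0067, 0.055, 0, 0, 0, -0.0614], [0.45, 0.01, 0.0733, 0, 0, 0, -0.0821], [0.45, 0.0167, 0.09, 0, 0, 0, -0.1025], [0.45, 0.0233, 0.1067, 0, 0, 0, -0.1229], [0.45, 0.0317, 0.1233, 0, 0, 0, -0.1432], [0.45, 0.0417, 0.1383, 0, 0, 0, -0.1639], [0.45, 0.0517, 0.1517, 0, 0, 0, -0.1846], [0.45, 0.0633, 0.165, 0, 0, 0, -0.2037]]]' | python3 steer.py
echo '[[[0.45, 0, 0, 0, 0, 0, 0], [0.45, 0, 0, 0, 0, 0, 0], [0.45, 0, 0, 0, 0, 0, 0], [0.45, 0, 0, 0, 0, 0, 0], [0.45, 0, 0, 0, 0, 0, 0], [0.45, 0, 0, 0, 0, 0, 0]]]' | python3 steer.py
echo '[[[0.45, 0, -0.0033, -0.0667, 0, 0, 0], [0.45, 0, -0.0033, -0.125, 0, 0, 0], [0.45, 0, -0.0033, -0.125, 0, 0, 0], [0.45, 0, -0.0033, -0.125, 0, 0, 0]]]' | python3 steer.py
python3 - <<'E'
from h import *
go((.4505,.2533,.17),.567); print(r.get_state()['q'].round(2))
E
```

```text
clock: 34.0
tool_pos: [0.4976, 0.1654, 0.0967]
eef_rot: [0.812, 0.584, 0.001, 0.001]
contact_force: [0.6, 0.2, -0.4]
opening: 0.452
finger_force: 0.0
clock: 34.6
tool_pos: [0.4957, 0.1661, 0.0947]
eef_rot: [0.812, 0.584, -0.0, 0.0]
contact_force: [0.6, -0.7, -0.0]
opening: 0.451
finger_force: 0.0
clock: 35.0
tool_pos: [0.4943, 0.1665, 0.1701]
eef_rot: [0.812, 0.584, 0.001, 0.0]
contact_force: [0.4, 0.3, -0.5]
opening: 0.45
finger_force: 0.0
[ 0.0683 -0.0692  0.      0.001  -0.0009  0.6791]
[-0.04  0.72 -0.62  1.93  0.64  0.69 -1.37]
```

Converted, -0.069 m / 0.6 = -0.115, 0.068 m / 0.6 = 0.1133, 0.679 rad / 3.1416 = 0.2161.

```bash
echo '[[[1, 0.1133, -0.115, 0, 0, 0, 0.2161], [1, 0.1133, -0.115, 0, 0, 0, 0.2161], [1, 0.1133, -0.115, 0, 0, 0, 0.2161], [1, 0.1133, -0.115, 0, 0, 0, 0.2161], [1, 0.1133, -0.115, 0, 0, 0, 0.2161], [1, 0.1133, -0.115, 0, 0, 0, 0.2161], [1, 0.1133, -0.115, 0, 0, 0, 0.2161], [1, 0.1133, -0.115, 0, 0, 0, 0.2161], [1, 0.1133, -0.115, 0, 0, 0, 0.2161]]]' | python3 steer.py
echo '[[[1, 0, 0, 0.0667, 0, 0, 0], [1, 0, 0, 0.1167, 0, 0, 0], [1, 0, 0, 0.1433, 0, 0, 0], [1, 0, 0, 0.1433, 0, 0, 0], [1, 0, 0, 0.1433, 0, 0, 0], [0.3, 0, 0, 0.1433, 0, 0, 0], [0.3, 0, 0, 0.1433, 0, 0, 0], [0.3, 0, 0, 0.1433, 0, 0, 0], [0.3, 0, 0, 0.1433, 0, 0, 0], [0.3, 0, 0, 0.1433, 0, 0, 0]]]' | python3 steer.py 35
echo '[[[0.3, 0, 0, 0, 0, 0, 0], [0.3, 0, 0, 0, 0, 0, 0], [0.3, 0, 0, 0, 0, 0, 0], [0.3, 0, 0, -0.0333, 0, 0, 0], [0.3, 0, 0, -0.0833, 0, 0, 0], [0.3, 0, 0, -0.15, 0, 0, 0], [0.3, 0, 0, -0.2133, 0, 0, 0], [0.3, 0, 0, -0.2133, 0, 0, 0], [0.3, 0, 0, -0.2133, 0, 0, 0]]]' | python3 steer.py
python3 - <<'E'
from h import *
v=tote(); s=slot(v,2); print(s); go((*s,.21),v[2]+np.pi/2)
E
```

```text
clock: 35.9
tool_pos: [0.4502, 0.2528, 0.1694]
eef_rot: [0.96, 0.28, -0.0, 0.0]
contact_force: [-0.1, 0.6, 0.3]
opening: 1.002
finger_force: 0.0
clock: 36.9
tool_pos: [0.4504, 0.253, 0.0839]
eef_rot: [0.96, 0.28, 0.0, -0.0]
contact_force: [0.5, -0.1, 0.0]
opening: 0.571
finger_force: 0.0
clock: 37.8
tool_pos: [0.4505, 0.2529, 0.2119]
eef_rot: [0.96, 0.28, 0.001, -0.0]
contact_force: [-0.2, -0.6, -0.6]
opening: 0.497
finger_force: 35.0
tote [ 0.5293 -0.0935  0.0503] res 1.4 area 4749.5
[ 0.4905239  -0.05837821]
[-1.3260e-01  2.8390e-01  1.3000e-03 -4.0000e-04  1.6000e-03 -1.0538e+00]
```

Converted, 0.284 m / 0.6 = 0.4733, -0.1325 m / 0.6 = -0.2208, -1.05 rad / 3.1416 = -0.3342.

```bash
echo '[[[0.3, -0.2208, 0.4733, 0, 0, 0, -0.3342], [0.3, -0.2208, 0.4733, 0, 0, 0, -0.3342], [0.3, -0.2208, 0.4733, 0, 0, 0, -0.3342], [0.3, -0.2208, 0.4733, 0, 0, 0, -0.3342], [0.3, -0.2208, 0.4733, 0, 0, 0, -0.3342], [0.3, -0.2208, 0.4733, 0, 0, 0, -0.3342], [0.3, -0.2208, 0.4733, 0, 0, 0, -0.3342], [0.3, -0.2208, 0.4733, 0, 0, 0, -0.3342], [0.3, -0.2208, 0.4733, 0, 0, 0, -0.3342], [0.3, -0.2208, 0.4733, 0, 0, 0, -0.3342]]]' | python3 steer.py
echo '[[[0.3, 0, 0, 0, 0, 0, 0], [0.3, 0, 0, 0, 0, 0, 0], [0.3, 0, 0, 0, 0, 0, 0], [0.3, 0, 0, 0, 0, 0, 0]]]' | python3 steer.py
python3 - <<'E'
from h import *
v=(.529,-.0935,.046); s=slot(v,2); go((*s,.065),v[2]+np.pi/2)
E
```

```text
clock: 38.85
tool_pos: [0.4908, -0.0554, 0.2114]
eef_rot: [0.69, 0.724, 0.0, -0.001]
contact_force: [-0.5, 0.2, -1.3]
opening: 0.497
finger_force: 35.0
clock: 39.25
tool_pos: [0.4912, -0.0573, 0.2118]
eef_rot: [0.69, 0.724, 0.0, 0.0]
contact_force: [0.1, -0.4, -1.2]
opening: 0.496
finger_force: 35.0
[-0.0008 -0.001   0.1468  0.0002  0.0002  0.0011]
```

Converted, 0.147 m / 0.6 = 0.245, 0.135 m / 0.6 = 0.225.

```bash
echo '[[[0.3, -0.0017, -0.0017, 0.0667, 0, 0, 0], [0.3, -0.0017, -0.0017, 0.1333, 0, 0, 0], [0.3, -0.0017, -0.0017, 0.1833, 0, 0, 0], [0.3, -0.0017, -0.0017, 0.225, 0, 0, 0], [0.3, -0.0017, -0.0017, 0.245, 0, 0, 0], [0.3, -0.0017, -0.0017, 0.245, 0, 0, 0], [0.3, -0.0017, -0.0017, 0.245, 0, 0, 0], [0.3, -0.0017, -0.0017, 0.245, 0, 0, 0]]]' | python3 steer.py
echo '[[[0.62, 0, 0, 0, 0, 0, 0], [0.62, 0, 0, 0, 0, 0, 0], [0.62, 0, 0, 0, 0, 0, 0], [0.62, 0, 0, -0.05, 0, 0, 0], [0.62, 0, 0, -0.1167, 0, 0, 0], [0.62, 0, 0, -0.2, 0, 0, 0], [0.62, 0, 0, -0.2333, 0, 0, 0], [0.62, 0, 0, -0.2333, 0, 0, 0]]]' | python3 steer.py
python3 - <<'E'
from h import *
b=(.5222,.2989,.567); a=np.radians(135)
p=P(b,[(.135*np.cos(a),.135*np.sin(a),.205)])[0]; go(p,0.05)
E
```

```text
clock: 40.05
tool_pos: [0.4909, -0.0587, 0.0656]
eef_rot: [0.691, 0.723, 0.001, 0.001]
contact_force: [0.3, 0.2, -1.3]
opening: 0.5
finger_force: 35.0
clock: 40.85
tool_pos: [0.4921, -0.0585, 0.2078]
eef_rot: [0.691, 0.723, 0.002, 0.002]
contact_force: [0.4, -0.6, -0.4]
opening: 0.62
finger_force: 0.0
[ 0.3909 -0.0838  0.002   0.0056 -0.0047  1.5669]
```

Converted, 0.391 m / 0.6 = 0.6517, -0.084 m / 0.6 = -0.14, 1.56 rad / 3.1416 = 0.4966.

```bash
echo '[[[0.45, 0.6517, -0.14, 0, 0, 0, 0.4966], [0.45, 0.6517, -0.14, 0, 0, 0, 0.4966], [0.45, 0.6517, -0.14, 0, 0, 0, 0.4966], [0.45, 0.6517, -0.14, 0, 0, 0, 0.4966], [0.45, 0.6517, -0.14, 0, 0, 0, 0.4966], [0.45, 0.6517, -0.14, 0, 0, 0, 0.4966], [0.45, 0.6517, -0.14, 0, 0, 0, 0.4966], [0.45, 0.6517, -0.14, 0, 0, 0, 0.4966], [0.45, 0.6517, -0.14, 0, 0, 0, 0.4966], [0.45, 0.6517, -0.14, 0, 0, 0, 0.4966]]]' | python3 steer.py
echo '[[[0.45, 0, 0, 0, 0, 0, 0], [0.45, 0, 0, 0, 0, 0, 0], [0.45, 0, 0, 0, 0, 0, 0], [0.45, 0, 0, 0, 0, 0, 0], [0.45, 0, 0, 0, 0, 0, 0]]]' | python3 steer.py
python3 - <<'E'
from h import *
b=(.5222,.2989,.567); a=np.radians(135)
p=P(b,[(.135*np.cos(a),.135*np.sin(a),.096)])[0]; go(p,0); print(r.get_state()['q'].round(2))
shot('top','t6',(110,140,410,300),2.6)
E
```

```text
clock: 41.85
tool_pos: [0.3863, 0.3301, 0.2036]
eef_rot: [0.998, 0.066, -0.001, 0.0]
contact_force: [0.6, -0.3, -0.7]
opening: 0.447
finger_force: 0.0
clock: 42.35
tool_pos: [0.3883, 0.3275, 0.2047]
eef_rot: [0.998, 0.066, -0.0, 0.0]
contact_force: [0.1, 0.0, 0.1]
opening: 0.457
finger_force: 0.0
[ 2.100e-03 -4.000e-04  1.087e-01  0.000e+00  1.000e-04  1.331e-01]
[-0.6   0.6  -0.31  1.95  0.29  0.64 -2.53]
```

View pics/t6.png

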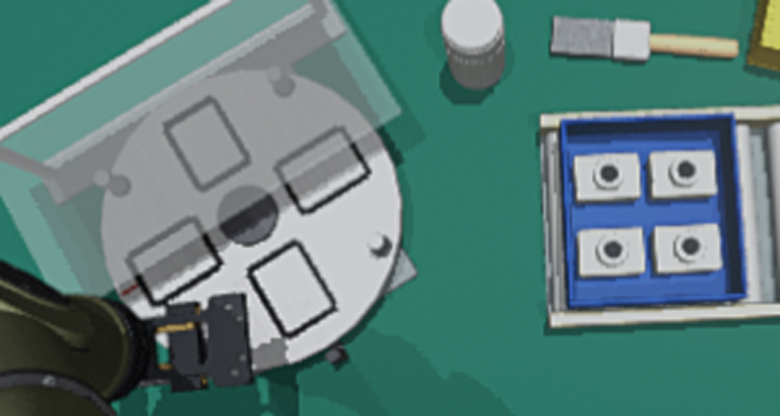

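All four housings are in the tote, all nests are empty, and the red mark at crop (130,290) is one click short of the window. Joint 7 has drifted to -2.53, so I'll lower without any further turn and make the last index.

Converted, 0.109 m / 0.6 = 0.1817, 0.08 m / 0.6 = 0.1333.

```bash
echo '[[[0.45, 0.0033, -0.0017, 0.0667, 0, 0, 0], [0.45, 0.0033, -0.0017, 0.1333, 0, 0, 0], [0.45, 0.0033, -0.0017, 0.1817, 0, 0, 0], [0.45, 0.0033, -0.0017, 0.1817, 0, 0, 0], [0.45, 0.0033, -0.0017, 0.1817, 0, 0, 0], [0.45, 0.0033, -0.0017, 0.1817, 0, 0, 0]]]' | python3 steer.py
python3 arc.py 135 180 0.61
```

```text
clock: 43.0
tool_pos: [0.3908, 0.3299, 0.0972]
eef_rot: [0.998, 0.066, 0.001, -0.001]
contact_force: [-0.1, 0.3, 0.4]
opening: 0.452
finger_force: 0.0
yaw 0.13283849010695606 -2.5902960190861863
[-0.004  0.012  0.001] -0.048
[-0.006  0.022  0.001] -0.095
[-0.008  0.033  0.001] -0.143
[-0.009  0.043  0.001] -0.191
[-0.009  0.054  0.001] -0.239
[-0.008  0.064  0.001] -0.286
[-0.006  0.075  0.001] -0.334
[-0.004  0.085  0.001] -0.382
[-0.     0.095  0.001] -0.429
[0.004 0.105 0.001] -0.477
```

Converted, 0.105 m / 0.6 = 0.175, 0.095 m / 0.6 = 0.1583, -0.48 rad / 3.1416 = -0.1528.

```bash
echo '[[[0.45, -0.005, 0.0183, 0.0017, 0, 0, -0.0191], [0.45, -0.0083, 0.0367, 0.0017, 0, 0, -0.035], [0.45, -0.0133, 0.055, 0.0017, 0, 0, -0.0509], [0.45, -0.015, 0.0717, 0.0017, 0, 0, -0.0637], [0.45, -0.015, 0.09, 0.0017, 0, 0, -0.0796], [0.45, -0.0133, 0.1067, 0.0017, 0, 0, -0.0923], [0.45, -0.01, 0.125, 0.0017, 0, 0, -0.1082], [0.45, -0.0067, 0.1417, 0.0017, 0, 0, -0.1225], [0.45, 0, 0.1583, 0.0017, 0, 0, -0.1369], [0.45, 0.0067, 0.175, 0.0017, 0, 0, -0.1528]]]' | python3 steer.py
python3 arc.py 180 226 1.25
```

```text
clock: 44.0
tool_pos: [0.4064, 0.2266, 0.0962]
eef_rot: [0.953, 0.304, 0.0, -0.001]
contact_force: [-5.6, 1.3, 0.4]
opening: 0.447
finger_force: 1.9
yaw 0.618082478313198 -2.206809377054613
[0.001 0.012 0.   ] -0.063
[0.002 0.023 0.   ] -0.126
[0.004 0.034 0.   ] -0.19
[0.006 0.044 0.   ] -0.253
[0.009 0.055 0.   ] -0.316
[0.014 0.065 0.   ] -0.379
[0.018 0.074 0.   ] -0.442
[0.024 0.083 0.   ] -0.506
[0.031 0.092 0.   ] -0.569
[0.038 0.1   0.   ] -0.632
```

Converted, 0.099 m / 0.6 = 0.165, 0.091 m / 0.6 = 0.1517, -0.635 rad / 3.1416 = -0.2021.

```bash
echo '[[[0.45, 0.0033, 0.02, 0, 0, 0, -0.0204], [0.45, 0.005, 0.0383, 0, 0, 0, -0.0414], [0.45, 0.0067, 0.055, 0, 0, 0, -0.0614], [0.45, 0.01, 0.0733, 0, 0, 0, -0.0821], [0.45, 0.0167, 0.09, 0, 0, 0, -0.1025], [0.45, 0.0233, 0.1067, 0, 0, 0, -0.1229], [0.45, 0.0317, 0.1233, 0, 0, 0, -0.1432], [0.45, 0.0417, 0.1383, 0, 0, 0, -0.1639], [0.45, 0.0517, 0.1517, 0, 0, 0, -0.1846], [0.45, 0.0633, 0.165, 0, 0, 0, -0.2021]]]' | python3 steer.py
echo '[[[0.45, 0, 0, 0, 0, 0, 0], [0.45, 0, 0, 0, 0, 0, 0], [0.45, 0, 0, 0, 0, 0, 0], [0.45, 0, 0, 0, 0, 0, 0], [0.45, 0, 0, 0, 0, 0, 0], [0.45, 0, 0, 0, 0, 0, 0]]]' | python3 steer.py
echo '[[[0.45, 0, -0.0033, -0.0667, 0, 0, 0], [0.45, 0, -0.0033, -0.1333, 0, 0, 0], [0.45, 0, -0.0033, -0.2167, 0, 0, 0], [0.45, 0, -0.0033, -0.25, 0, 0, 0], [0, 0, -0.0033, -0.25, 0, 0, 0], [0, 0, -0.0033, -0.25, 0, 0, 0]]]' | python3 steer.py
python3 - <<'E'
from h import *
v=tote(); p=P((.529,-.0935,.04),[(0,.125,.24)])[0]; print(p); go(p,.04+np.pi/2)
E
```

```text
clock: 45.0
tool_pos: [0.4976, 0.1661, 0.0966]
eef_rot: [0.811, 0.585, 0.002, 0.001]
contact_force: [-0.2, 0.4, 0.6]
opening: 0.451
finger_force: 0.0
clock: 45.6
tool_pos: [0.4956, 0.1666, 0.0947]
eef_rot: [0.811, 0.584, -0.0, 0.0]
contact_force: [0.2, 0.3, -0.1]
opening: 0.445
finger_force: 0.0
clock: 46.2
tool_pos: [0.4938, 0.1667, 0.2444]
eef_rot: [0.812, 0.584, -0.0, 0.0]
contact_force: [0.3, -0.7, -0.3]
opening: 0.294
finger_force: 0.0
tote [ 0.5312 -0.1207  0.243 ] res 24.28 area 2585.0
[0.52400133 0.03140001 0.24      ]
[-0.1183  0.0719  0.0038 -0.0014  0.0017 -0.3629]
```

Converted, -0.118 m / 0.6 = -0.1967, 0.072 m / 0.6 = 0.12, -0.363 rad / 3.1416 = -0.1155.

```bash
echo '[[[0, -0.1967, 0.12, 0, 0, 0, -0.1155], [0, -0.1967, 0.12, 0, 0, 0, -0.1155], [0, -0.1967, 0.12, 0, 0, 0, -0.1155], [0, -0.1967, 0.12, 0, 0, 0, -0.1155], [0, -0.1967, 0.12, 0, 0, 0, -0.1155], [0, -0.1967, 0.12, 0, 0, 0, -0.1155], [0, -0.1967, 0.12, 0, 0, 0, -0.1155], [0, -0.1967, 0.12, 0, 0, 0, -0.1155]]]' | python3 steer.py
python3 - <<'E'
from h import *
print('can',at('top',[(291.9,148.5)],[.15]),r.get_state()['q'].round(2))
p=P((.529,-.0935,.04),[(0,.125,.072)])[0]; go(p,.04+np.pi/2)
shot('top','t7',(95,130,415,300),2.5)
E
```

```text
clock: 47.05
tool_pos: [0.5245, 0.0338, 0.2447]
eef_rot: [0.692, 0.722, 0.0, -0.0]
contact_force: [-0.1, -0.0, -0.7]
opening: 0.007
finger_force: 0.0
can [[0.69719641 0.07770722 0.15      ]] [ 0.36  0.67 -0.87  1.84  0.63  0.93 -0.75]
[-2.400e-03 -6.000e-04  1.727e-01 -1.000e-04 -2.000e-04  2.700e-03]
```

View pics/t7.png

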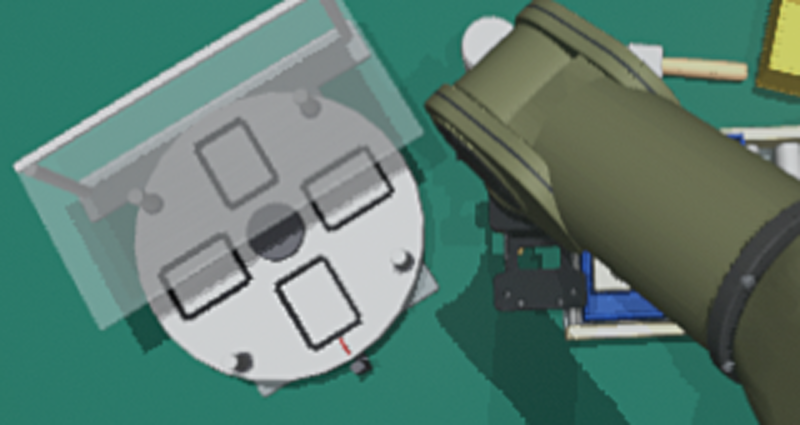

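The red mark is back at the window at crop (345,345) and all nests are empty. The can is well clear. Now I'll push the tote.

Converted, 0.172 m / 0.6 = 0.2867, 0.14 m / 0.6 = 0.2333.

```bash
echo '[[[0, -0.0017, -0.0008, 0.0833, 0, 0, 0], [0, -0.0017, -0.0008, 0.1667, 0, 0, 0], [0, -0.0017, -0.0008, 0.2333, 0, 0, 0], [0, -0.0017, -0.0008, 0.2867, 0, 0, 0], [0, -0.0017, -0.0008, 0.2867, 0, 0, 0], [0, -0.0017, -0.0008, 0.2867, 0, 0, 0], [0, -0.0017, -0.0008, 0.2867, 0, 0, 0]]]' | python3 steer.py
echo '[[[0, -0.0167, 0, 0, 0, 0, 0], [0, -0.03, 0, 0, 0, 0, 0], [0, -0.0417, 0, 0, 0, 0, 0], [0, -0.0533, 0, 0, 0, 0, 0], [0, -0.0667, 0, 0, 0, 0, 0], [0, -0.0833, 0, 0, 0, 0, 0], [0, -0.1, 0, 0, 0, 0, 0], [0, -0.1167, 0, 0, 0, 0, 0], [0, -0.1333, 0, 0, 0, 0, 0], [0, -0.15, 0, 0, 0, 0, 0]]]' | python3 steer.py
python3 - <<'E'
from h import *
s=r.get_state();print(s['q'].round(2)); go((.5355+.0035,-.258,.072),.04+np.pi/2)
E
```

```text
clock: 47.8
tool_pos: [0.5256, 0.0321, 0.0745]
eef_rot: [0.693, 0.721, 0.001, 0.001]
contact_force: [0.6, 0.0, 0.9]
opening: 0.005
finger_force: 0.0
clock: 48.8
tool_pos: [0.5282, -0.0596, 0.0727]
eef_rot: [0.693, 0.721, 0.0, 0.0]
contact_force: [0.7, 1.7, 0.1]
opening: 0.001
finger_force: 0.8
[ 0.4   0.91 -0.64  1.96  0.96  0.61 -0.85]
[-1.986e-01  2.900e-03  7.000e-04  3.000e-04  2.000e-04 -1.000e-04]
```

Converted, -0.1 m / 0.6 = -0.1667, -0.09 m / 0.6 = -0.15.

```bash
echo '[[[0, -0.0167, 0, 0, 0, 0, 0], [0, -0.0333, 0, 0, 0, 0, 0], [0, -0.05, 0, 0, 0, 0, 0], [0, -0.0667, 0, 0, 0, 0, 0], [0, -0.0833, 0, 0, 0, 0, 0], [0, -0.1, 0, 0, 0, 0, 0], [0, -0.1167, 0.0017, 0, 0, 0, 0], [0, -0.1333, 0.0017, 0, 0, 0, 0], [0, -0.15, 0.0017, 0, 0, 0, 0], [0, -0.1667, 0.0017, 0, 0, 0, 0]]]' | python3 steer.py
echo '[[[0, -0.0167, 0, 0, 0, 0, 0], [0, -0.0333, 0, 0, 0, 0, 0], [0, -0.05, 0, 0, 0, 0, 0], [0, -0.0667, 0, 0, 0, 0, 0], [0, -0.0833, 0, 0, 0, 0, 0], [0, -0.1, 0, 0, 0, 0, 0], [0, -0.1133, 0.0017, 0, 0, 0, 0], [0, -0.1233, 0.0017, 0, 0, 0, 0], [0, -0.1333, 0.0017, 0, 0, 0, 0], [0, -0.1417, 0.0017, 0, 0, 0, 0]]]' | python3 steer.py
```

```text
clock: 49.8
tool_pos: [0.5324, -0.1595, 0.0725]
eef_rot: [0.693, 0.721, -0.001, -0.0]
contact_force: [-1.4, 1.9, 0.8]
opening: 0.004
finger_force: 1.0
clock: 50.8
tool_pos: [0.5376, -0.2438, 0.0728]
eef_rot: [0.693, 0.721, 0.0, 0.0]
contact_force: [-0.5, 0.5, -1.0]
opening: 0.004
finger_force: 0.6
```

Converted, -0.022 m / 0.6 = -0.0367, -0.019 m / 0.6 = -0.0317.

```bash
echo '[[[0, -0.0067, 0, 0, 0, 0, 0], [0, -0.0133, 0, 0, 0, 0, 0], [0, -0.02, 0, 0, 0, 0, 0], [0, -0.0267, 0, 0, 0, 0, 0], [0, -0.0317, 0, 0, 0, 0, 0], [0, -0.0367, 0, 0, 0, 0, 0]]]' | python3 steer.py
echo '[[[0, -0.005, 0, 0, 0, 0, 0], [0, -0.01, 0, 0, 0, 0, 0]]]' | python3 steer.py
echo '[[[0, -0.005, 0, 0, 0, 0, 0], [0, -0.0083, 0, 0, 0, 0, 0]]]' | python3 steer.py
```

```text
clock: 51.4
tool_pos: [0.5386, -0.2655, 0.0728]
eef_rot: [0.693, 0.721, 0.0, 0.0]
contact_force: [0.5, 1.4, 0.0]
opening: 0.004
finger_force: 0.7
clock: 51.6
tool_pos: [0.5389, -0.2714, 0.0728]
eef_rot: [0.693, 0.721, 0.0, 0.0]
contact_force: [-0.4, 1.8, -0.9]
opening: 0.005
finger_force: 0.7
clock: 51.8
tool_pos: [0.5387, -0.2715, 0.0729]
eef_rot: [0.692, 0.722, 0.002, -0.002]
contact_force: [-2.0, 12.3, 1.1]
opening: 0.006
finger_force: 6.3
```

Converted, -0.002 m / 0.6 = -0.0033.

```bash
echo '[[[0, -0.0033, 0, 0, 0, 0, 0], [0, -0.0033, 0, 0, 0, 0, 0], [0, -0.0033, 0, 0, 0, 0, 0]]]' | python3 steer.py
echo '[[[0, 0.0167, 0, 0, 0, 0, 0], [0, 0.05, 0, 0, 0, 0, 0], [0, 0.0833, 0, 0, 0, 0, 0], [0, 0.1167, 0, -0.05, 0, 0, 0], [0, 0.1667, 0, -0.1333, 0, 0, 0], [0, 0.25, 0, -0.2, 0, 0, 0], [0, 0.3333, 0, -0.2667, 0, 0, 0], [0, 0.4167, 0, -0.3333, 0, 0, 0], [0, 0.5, 0, -0.3333, 0, 0, 0], [0, 0.5, 0, -0.3333, 0, 0, 0]]]' | python3 steer.py
python3 - <<'E'
from h import *
v=tote(); im=shot('top','t8'); cv2.imwrite('pics/t8b.png',cv2.resize(im[165:275,310:510],None,fx=4,fy=4,interpolation=cv2.INTER_CUBIC))
E
```

```text
clock: 52.1
tool_pos: [0.5388, -0.2714, 0.0729]
eef_rot: [0.691, 0.723, 0.003, -0.003]
contact_force: [-2.2, 12.4, 1.6]
opening: 0.004
finger_force: 6.6
clock: 53.1
tool_pos: [0.5271, 0.0228, 0.2745]
eef_rot: [0.693, 0.721, 0.001, 0.001]
contact_force: [0.6, 0.3, -0.3]
opening: 0.002
finger_force: 0.0
tote [ 0.5693 -0.365  -0.157 ] res 24.03 area 781.0
```

View pics/t8b.png

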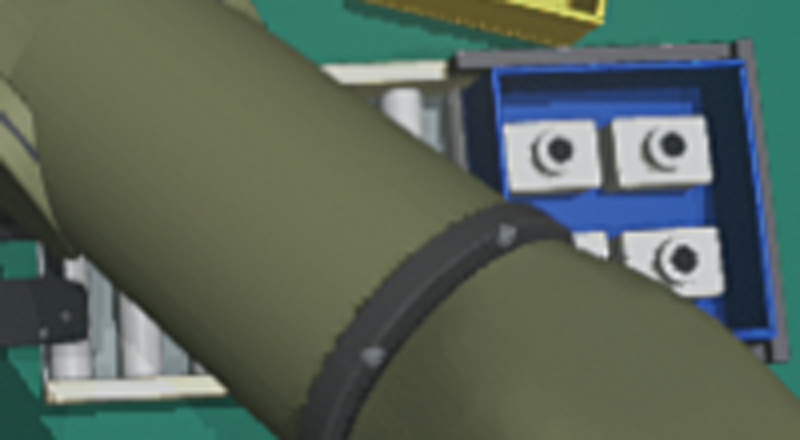

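The tote is home, with its rim edge (742,62)–(773,335) lying along the end wall, and the three housings in view stand upright. I'll move the arm clear, wait a few seconds, and check that everything stays put.

```bash
python3 - <<'E'
from h import *
go((.40,.25,.3),.9)
E
```

```text
[ 0.2273 -0.1164 -0.0237  0.0054 -0.0062  0.7207]
```

Converted, 0.227 m / 0.6 = 0.3783, -0.116 m / 0.6 = -0.1933, 0.72 rad / 3.1416 = 0.2292.

```bash
echo '[[[0, 0.3783, -0.1933, -0.04, 0, 0, 0.2292], [0, 0.3783, -0.1933, -0.04, 0, 0, 0.2292], [0, 0.3783, -0.1933, -0.04, 0, 0, 0.2292], [0, 0.3783, -0.1933, -0.04, 0, 0, 0.2292], [0, 0.3783, -0.1933, -0.04, 0, 0, 0.2292], [0, 0.3783, -0.1933, -0.04, 0, 0, 0.2292], [0, 0.3783, -0.1933, -0.04, 0, 0, 0.2292], [0, 0.3783, -0.1933, -0.04, 0, 0, 0.2292], [0, 0.3783, -0.1933, -0.04, 0, 0, 0.2292], [0, 0.3783, -0.1933, -0.04, 0, 0, 0.2292]]]' | python3 steer.py | head -2
for i in 1 2 3; do echo '[[[0, 0, 0, 0, 0, 0, 0], [0, 0, 0, 0, 0, 0, 0], [0, 0, 0, 0, 0, 0, 0], [0, 0, 0, 0, 0, 0, 0], [0, 0, 0, 0, 0, 0, 0], [0, 0, 0, 0, 0, 0, 0], [0, 0, 0, 0, 0, 0, 0], [0, 0, 0, 0, 0, 0, 0], [0, 0, 0, 0, 0, 0, 0], [0, 0, 0, 0, 0, 0, 0]]]' | python3 steer.py | head -1; done
python3 - <<'E'
from h import *
v=tote(); shot('top','t9',(95,115,515,300),1.9)
E
```

```text
clock: 54.2
tool_pos: [0.4027, 0.2418, 0.2963]
clock: 55.2
clock: 56.2
clock: 57.2
tote [ 0.542  -0.3662  0.0502] res 0.94 area 4462.5
```

View pics/t9.png

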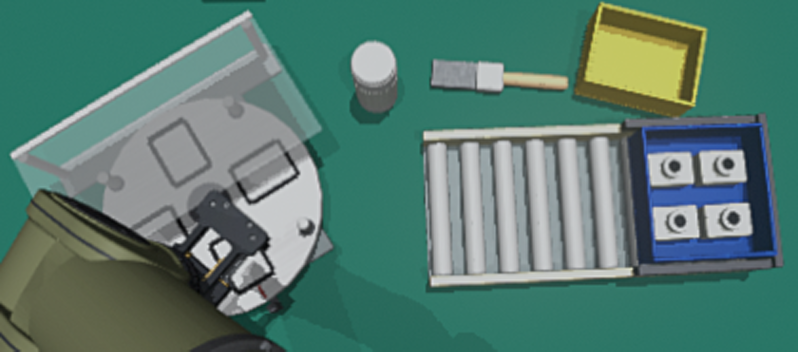

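All four housings are in the tote, which is home against the end wall at (770,190). The red mark is at the window, and the bystanders have not moved.

```bash
python3 - <<'E'
from plant import r
print(r.finish_job())
E
```

```text
the job is handed in; nothing more can be done
None
```

I handed the job in at about 57 s: all four housings are in the tote, the table has made one full turn click by click with the red mark back at the window, and the tote is home against the end wall.

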